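# Fish the book weight out from between the archive boxes

### The job

Pull the lamp's red knob fully up to its stop, then with the orange-handled hook lift the brass book weight out of the gap between the two archive boxes and stand it upright on the floor of the blue tray, never dropping it or touching it with the gripper. Hang the hook back on its white stand, and only then push the knob fully home. Leave everything else where it is.

Things in the scene. Friction and masses are not known exactly. Their poses are not given: they have to be found in the camera images.
- knob (a joint): Red push-pull lamp knob, travel straight up out of its switch box: 0 = pushed fully home (lamp off), 0.016 m = pulled fully out to its stop (lamp on). Firm end stops at both ends; friction holds it where it is left, and it takes about 4 N to move it either way. It starts at 0.
- knob_grip (a point): Centre of the red knob, which is an upright cylinder 26 mm in diameter and 22 mm tall (its top is 11 mm above this point, its underside 11 mm below and 8 mm clear of a collar on the box when home). Moves with the knob. The grey switch box under it is 66 mm (x) by 100 mm (y) and 40 mm high, fixed to the table at a different place every time.
- hook_handle (a point): Centre of the handle of the loose hook (90 g), a T-handled bent rod. Handle: orange bar 14 mm thick (own x), 110 mm long (own y), 20 mm tall (own z, up). From the middle of the handle a 6 mm steel rod goes straight down to 130 mm below this point, then bends to a level foot that runs 40 mm along own +x, ending in a small upturned tip whose top is 15 mm above the foot's centre line. Starts hanging upright on its stand, aligned with it.
- hook_foot (a point): Point on the centre line of the hook's 6 mm thick level foot, 20 mm from the rod towards the tip (own +x points to the tip); 130 mm below the handle's centre.
- stand_rest (a point): Where the centre of the handle rests when the hook hangs on its stand: 165 mm above the table. The stand is fixed: a dark base 110 x 120 mm and 10 mm high, with two white uprights (40 mm in own x, 10 mm in own y, centred 38 mm to either side of this point along own y, 66 mm clear between them). The handle's ends lie across them, own y along the stand's own y, in notches 28 mm wide in own x between lips 8 mm high. The uprights' gap is open along own x and above.
- weight_center (a point): Centre of the block of the loose brass book weight (100 to 210 g): a block 40 mm (own x) by 34 mm (own y) by 16 mm tall with an arched handle of 5 mm wire standing on it. This point is 8 mm above its underside. It starts standing upright on the table in the gap between the boxes, its own x roughly along the gap.
- weight_arch (a point): Middle of the opening under the weight's arch, 33 mm above its underside. The arch stands across own y, so that a rod passes through it along own x; the opening is 24 mm wide and reaches from 16 to 49 mm above the weight's underside, its top rounded; the arch's top is 54 mm above the underside.
- gap_floor (a point): Centre of the gap between the two archive boxes, on the table. The gap runs along own x, 160 mm long, open at both ends and at the top, 52 mm wide. The boxes on both sides (black with grey lid on own +y, open with cards on own -y) are fixed, 160 mm by 110 mm, 100 mm high.
- tray_floor (a point): Centre of the inner floor of the blue tray, 5 mm above the table. The tray is fixed, 180 mm (own x) by 150 mm (own y) outside, walls 5 mm thick, rim 18 mm above the table. An eraser lies in its corner at own +x, -y.
- weight: The brass weight as a whole; origin in the middle of its underside.
- hook: The hook as a whole; origin at the centre of its handle.
- eraser: A bystander, to be left alone. Green eraser 42 x 22 x 13 mm in a corner of the tray.
- filmcan: A bystander, to be left alone. Black film can, 34 mm in diameter, 24 mm tall, on the lid of the box with the lid.
- tape: A bystander, to be left alone. Clear roll of tape lying flat, 76 mm in diameter, 19 mm tall.
- cup: A bystander, to be left alone. Blue cup, 72 mm in diameter, 95 mm tall.
- cardbox: A bystander, to be left alone. Yellow card box 100 x 75 x 60 mm.
- loupe: A bystander, to be left alone. Black loupe, 46 mm in diameter, 40 mm tall.
- glue: A bystander, to be left alone. White glue bottle with orange cap, 40 mm in diameter, 100 mm tall.
Not all that is in view belongs to the job. Leave any green or pink look-alike of the part that bears knob alone.

How it is judged:
On the way, in this order (a step that is already met when the one before it is completed fails the run):
1. the knob is pulled out to its stop (value of joint knob above 0.013 m), for 0.2 s.
2. the weight is out of the gap: above the box tops or past an end of the gap ((height (world z) of weight_center above 0.112 m or x of weight_center in the frame of gap_floor below -0.102 m or x of weight_center in the frame of gap_floor above 0.102 m)), for 0.1 s.
3. the weight stands upright on the tray's floor, free of the hook (x of weight_center in the frame of tray_floor between -0.068 and 0.068 m and y of weight_center in the frame of tray_floor between -0.056 and 0.056 m and z of weight_center in the frame of tray_floor below 0.013 m and angle between weight_center's own z axis and vertical below 0.12 rad and contact force between weight and hook below 0.05 N and linear speed of weight below 0.03 m/s), for 0.2 s.
4. the hook hangs on its stand, let go, and the knob is still out (distance between hook_handle and stand_rest below 0.016 m and angle between hook_handle's own z axis and vertical below 0.12 rad and contact force between the fingers and hook below 0.1 N and value of joint knob above 0.013 m), for 0.2 s.
5. the knob is pushed home (value of joint knob below 0.003 m), for 0.2 s.
At the end, for the whole second after the job is handed in: Weight upright (0.12 rad) on the tray floor, centre within 68 mm (tray x) and 56 mm (tray y) of the tray centre, free of the hook; hook upright (0.12 rad) on its stand, handle centre within 16 mm of the rest point, let go; knob within 3 mm of home; hook and weight at rest (all of step 3 and distance between hook_handle and stand_rest below 0.016 m and angle between hook_handle's own z axis and vertical below 0.12 rad and contact force between the fingers and hook below 0.1 N and linear speed of hook below 0.05 m/s and value of joint knob below 0.003 m); the robot touches nothing.
It fails at once if the gripper touches the weight (contact force between the fingers and weight above 0.5 N).
It fails at once if the weight is dropped or flung (faster than 0.9 m/s) (linear speed of weight above 0.9 m/s).
It fails at once if a bystander is moved by more than 30 mm (distance of any of eraser, filmcan, tape, cup, cardbox, loupe, glue from where it was at the start of the episode above 0.03 m).
It also fails if it takes over 72 s, if anything falls off the work surface, if the arm or the gripper's body presses on something with over 40 N, if the wrist force passes 120 N, or if a joint passes its speed limit or range.

### The arm

A 7-joint arm with a two-finger parallel gripper is mounted at the origin on the work surface. World frame = base frame: x ahead of the robot, y to its left, z up, the work surface at z = 0. Lengths are in m, angles in rad, forces in N, time in s.
With the tool pointing down it reaches from about 0.425 to 0.925 m from the base axis. Payload 6.8 kg.
Tool frame: the origin (TCP) lies at the very end of the fingers, on their centre line; the grasp point (between the pads) lies 19 mm behind it (tcp_to_grasp is the distance from the TCP to the grasp point, in m); z points along the fingers, y is the direction in which the jaws open and shut (so a half turn about z gives the same grasp; the last joint's range is limited). The gripper opens to 85 mm and grips with 20 to 120 N. Pads are 22 mm wide; open, the fingers measure 114 mm over their backs; the gripper's body (76 mm by 85 mm) begins 54 mm behind the grasp point. The pads swing forward as they close: fully open they stand 13 mm farther back than shut.
Start: joints at [1.015, 0.477, 0.022, 1.555, -0.011, 1.109, -0.083], TCP at [0.292, -0.608, 0.231] pointing down, gripper open.
Joint ranges: [-2.96, 2.96], [-0.34, 2.1], [-1.41, 1.46], [0.24, 2.44], [-1.37, 4.51], [0.17, 1.92], [-2.96, 2.96]. Speed limits (rad/s): [2.39, 2.39, 3.14, 3.14, 3.14, 3.14, 3.14].

### API

Orientations are given as a unit quaternion [w, x, y, z].
In Python, from station import * gives the robot as it stands.
- The arm moves only by the tool apply_moves, never from a script. Its argument "increments" is one flat list of numbers, 5 for each row, row after row: the finger opening in mm, from 0 to 85.4, then the shift along the tool's x, y, z in mm, then the turn about the tool's z in degrees. In form: [claw, tx, ty, tz, roll, claw, tx, ty, tz, roll, ...]. A call has 1 to 12 rows; each row shifts and turns the pose as measured when the row begins, along the tool's axes as they then stand; what a row does not reach is not made up. A row lasts 1/8 s, in which the tool goes at most 62.5 mm and 10.7 degrees, less where a joint would pass 70% of its speed; a pose out of reach is approached as far as the arm can. A call with a gripper value outside its range is refused whole. The fingers move at their own pace and stop on an object; "squeeze" is the grip in N (left out, the last holds). Time passes only in rows, so rows that do not move let the fingers close. It gives the time, the measured TCP pose, the force and the opening at its end, in the units of the state.
- get_obs(): the state, without advancing time (a new reading comes with each control period).
- read_camera(name): name is "scene" or "top" or "wrist"; returns (picture, depth): 480x640x3 uint8, blue, green, red; 480x640 float32, m along the optical axis (not along the pixel's ray), 0 where there is no reading.
- get_calibration(name): a dict with "mtx" (3x3 intrinsics, pixels), "camera_from_world" (4x4, takes a point from world to camera coordinates); the wrist camera has in their place "T_tool_cam" (4x4, takes a point from camera to tool coordinates, whose origin is the TCP and whose axes are the flange's). Camera axes: x right, y down, z forward; pixel columns grow to the right and rows downward; lengths in m; the calibration is good to about 2 mm. The wrist camera is an equidistant fisheye: a pixel r from the principal point sees the ray r / f radians off the axis. A picture is of the moment at which its call begins: read the wrist's pose just before it. get_calibration takes no time and is no camera call.
- hand_in(): hands the job in, once; it reports no verdict.
Trained networks look in the newest picture that a camera, given by its name, has taken for a name from the list of things; names that differ only in an ending like _2 or _b are one class to them, and where a whole thing is asked for, a point or a joint stands for the part that bears it (a point fixed in the world has none). Each returns a list of dicts, best first, with "p" (0 to 1); they miss things now and then, are a little off and sometimes report something else, mostly with a low value. They report only what shows in the picture. A call takes as long as a camera call. They do not tell look-alikes from the thing itself.
- outline_of(camera, thing): "pixels" (480x640 bool, what is visible of it) and "extent" ([centre column, centre row, width, height] in pixels, round what is visible of it).
The state is a dict: "t": time; "q": joint angles; "joint_vel": joint speeds; "joint_torque": joint torques, N m; "eef_pos": TCP position; "tool_rot": TCP orientation; "contact_force": force on the tool from outside, world axes, zero at the start; "torque": the same for the moment, N m; "gripper_width": opening from 0.0 (shut) to 1.0 (fully open).
Only numpy, scipy, OpenCV 4.12 (cv2) and the standard library are available. Lean on these libraries where they do the work, as an engineer would, in place of code of your own. Each camera call takes 0.05 s, during which the arm holds its last target.

## Working session

There is one attempt and no reset: what is moved stays moved. The work goes in short steps, Python scripts to look and compute and a tool call to move; the robot and the scene stay as the last step left them, time stands still between calls to the robot, and variables do not carry over. Pictures are saved under pics/ and viewed, and the job is handed in when it is done.

Besides the shell and the picture viewer there is one more tool, called after "Request:" by a JSON object that holds its "op" and its "data". apply_moves: Moves the arm, as the interface text tells. Its arguments: {"type":"object","properties":{"increments":{"type":"array"},"squeeze":{"type":"number"}},"required":["increments"]}

```bash
ls; mkdir -p pics
python3 - <<'E'
from station import *
import cv2
o=get_obs(); print({k:np.round(v,3).tolist() if not isinstance(v,float) else v for k,v in o.items()} if 'np' in globals() else o)
for n in ("scene","top"):
    p,d=read_camera(n); cv2.imwrite(f"pics/{n}0.png",p)
    c=get_calibration(n); print(n,c)
print(get_calibration("wrist"))
E
```

```text
pics
{'t': 0.0, 'q': array([ 1.01494085,  0.47780736,  0.02233578,  1.55643244, -0.01148474,
        1.10927235, -0.08311563]), 'joint_vel': array([-0.00073445, -0.00091549,  0.00051998, -0.00110071,  0.00194739,
       -0.00134795,  0.0015615 ]), 'joint_torque': array([-3.46120951e-04, -5.96443212e+01,  1.60778124e+00, -2.81199718e+01,
        1.24311840e-02,  9.30139533e-03, -2.70689412e-06]), 'eef_pos': array([ 0.2919745 , -0.60794856,  0.23032879]), 'tool_rot': array([-8.54347433e-04,  9.75041656e-01,  2.22020196e-01, -2.68823399e-04]), 'contact_force': array([-0.50508661, -0.13045555, -0.69002798]), 'torque': array([ 0.04541225,  0.0470583 , -0.02014915]), 'gripper_width': 0.9996467000437982}
scene {'mtx': array([[515.7661008 ,   0.        , 317.83965346],
       [  0.        , 515.7661008 , 242.06492833],
       [  0.        ,   0.        ,   1.        ]]), 'camera_from_world': array([[ 0.14299718,  0.98969556,  0.00738261, -0.07318401],
       [ 0.7080725 , -0.09708917, -0.69943336, -0.28536656],
       [-0.69150932,  0.10524443, -0.71465969,  1.59987195],
       [ 0.        ,
[... 295 characters left out ...]
    [-0.99385195, -0.02012273, -0.10887325,  0.53404273],
       [ 0.10868398,  0.01027502, -0.99402325,  1.18628824],
       [ 0.        ,  0.        ,  0.        ,  1.        ]])}
{'mtx': array([[371.64829954,   0.        , 327.38145775],
       [  0.        , 371.64829954, 243.49500517],
       [  0.        ,   0.        ,   1.        ]]), 'T_tool_cam': array([[-1.40291242e-03, -9.59098429e-01, -2.83069310e-01,
         7.15336909e-02],
       [ 9.99998941e-01, -1.45536269e-03, -2.49933685e-05,
         4.89022111e-04],
       [-3.87997414e-04, -2.83069046e-01,  9.59099455e-01,
        -1.43073739e-01],
       [ 0.00000000e+00,  0.00000000e+00,  0.00000000e+00,
         1.00000000e+00]])}
```

View pics/scene0.png

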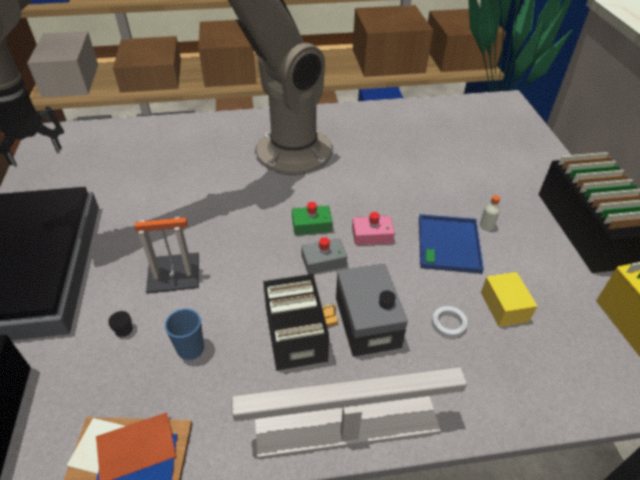

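View pics/top0.png

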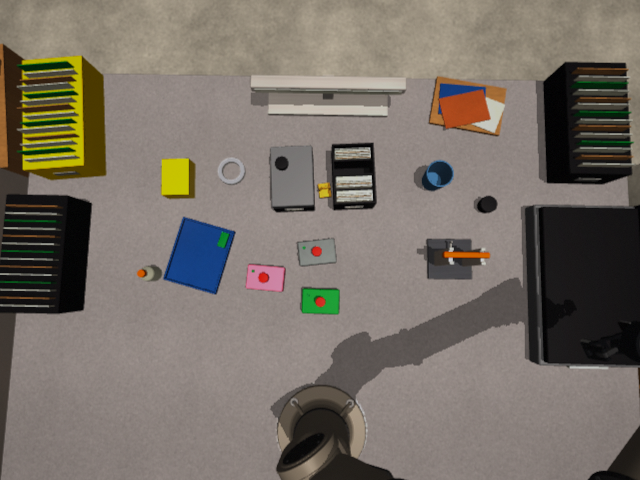

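```bash
cat > h.py <<'E'
from station import *
import numpy as np, cv2
from scipy.spatial.transform import Rotation as R
def cloud(cam,p=None,d=None):
    if d is None: p,d=read_camera(cam)
    c=get_calibration(cam);K=c["mtx"];M=np.linalg.inv(c["camera_from_world"])
    v,u=np.mgrid[0:480,0:640]
    X=np.stack([(u-K[0,2])/K[0,0]*d,(v-K[1,2])/K[1,1]*d,d,np.ones_like(d)],-1)
    W=(X@M.T)[...,:3]; W[d==0]=np.nan
    return p,d,W
def proj(cam,P):
    c=get_calibration(cam);q=c["camera_from_world"]@np.append(P,1);q=c["mtx"]@q[:3];return q[:2]/q[2]
E
python3 - <<'E'
from h import *
p,d,W=cloud("top"); np.savez("top0.npz",p=p,d=d,W=W)
for n in ["knob","hook","weight","tray_floor","stand_rest","gap_floor","eraser","filmcan","tape","cup","cardbox","loupe","glue"]:
    try: r=outline_of("top",n)
    except Exception as e: print(n,e); continue
    for k in r[:3]:
        m=k["pixels"]; w=W[m]; w=w[~np.isnan(w[:,0])]
        print(n,round(k["p"],2),np.round(k["extent"]).tolist(),m.sum(),"med",np.round(np.median(w,0),3),"zmax",np.round(np.percentile(w[:,2],[5,95]),3), 'x',np.round(np.percentile(w[:,0],[3,97]),3),'y',np.round(np.percentile(w[:,1],[3,97]),3))
big=cv2.resize(p[120:320,150:520],None,fx=2.1,fy=2.1,interpolation=cv2.INTER_CUBIC); cv2.imwrite("pics/topz.png",big)
p,d,W=cloud("scene"); np.savez("scene0.npz",p=p,d=d,W=W)
big=cv2.resize(p[190:390,100:520],None,fx=1.9,fy=1.9,interpolation=cv2.INTER_CUBIC); cv2.imwrite("pics/scz.png",big)
E
```

```text
knob 0.53 [318.0, 255.0, 11.0, 11.0] 87 med [0.469 0.019 0.073] zmax [0.039 0.078] x [0.458 0.482] y [0.007 0.032]
knob 0.46 [265.0, 278.0, 11.0, 10.0] 65 med [0.398 0.155 0.074] zmax [0.068 0.077] x [0.388 0.408] y [0.145 0.165]
hook 0.57 [468.0, 252.0, 49.0, 15.0] 261 med [ 0.463 -0.343  0.174] zmax [0.17  0.178] x [0.457 0.47 ] y [-0.39 -0.29]
weight 0.46 [326.0, 190.0, 16.0, 12.0] 134 med [0.643 0.001 0.017] zmax [0.012 0.052] x [0.629 0.662] y [-0.013  0.015]
tray_floor 0.68 [437.0, 176.0, 35.0, 29.0] 744 med [ 0.685 -0.305  0.051] zmax [0.002 0.096] x [0.647 0.711] y [-0.33  -0.266]
tray_floor 0.58 [202.0, 258.0, 75.0, 80.0] 3577 med [0.452 0.348 0.005] zmax [0.001 0.018] x [0.367 0.543] y [0.267 0.422]
tray_floor 0.45 [317.0, 250.0, 12.0, 10.0] 82 med [0.471 0.019 0.073] zmax [0.046 0.078] x [0.458 0.482] y [0.008 0.032]
stand_rest 0.87 [457.0, 262.0, 59.0, 43.0] 1718 med [ 0.452 -0.338  0.011] zmax [0.006 0.154] x [0.408 0.512] y [-0.399 -0.287]
gap_floor 0.75 [325.0, 177.0, 110.0, 70.0] 5348 med [ 0.661 -0.022  0.096] zmax [0.013 0.103] x [0.586 0.748] y [-0.124  0.135]
gap_
[... 612 characters left out ...]
0, 178.0, 35.0, 37.0] 1264 med [0.661 0.401 0.059] zmax [0.02  0.063] x [0.615 0.711] y [0.369 0.442]
cardbox 0.49 [282.0, 163.0, 16.0, 15.0] 167 med [0.691 0.113 0.123] zmax [0.099 0.127] x [0.678 0.712] y [0.099 0.13 ]
loupe 0.69 [488.0, 205.0, 23.0, 22.0] 283 med [ 0.61  -0.442  0.039] zmax [0.001 0.043] x [0.591 0.633] y [-0.469 -0.423]
loupe 0.19 [467.0, 258.0, 51.0, 12.0] 326 med [ 0.463 -0.346  0.174] zmax [0.002 0.177] x [0.456 0.474] y [-0.454 -0.287]
glue 0.8 [147.0, 274.0, 27.0, 15.0] 274 med [0.404 0.456 0.067] zmax [0.017 0.101] x [0.386 0.42 ] y [0.447 0.473]
glue 0.32 [440.0, 176.0, 34.0, 30.0] 752 med [ 0.686 -0.307  0.051] zmax [0.002 0.096] x [0.647 0.711] y [-0.331 -0.266]
```

View pics/topz.png

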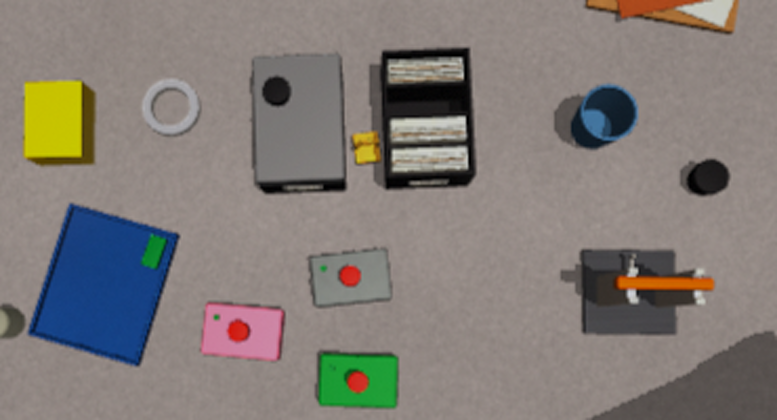

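View pics/scz.png

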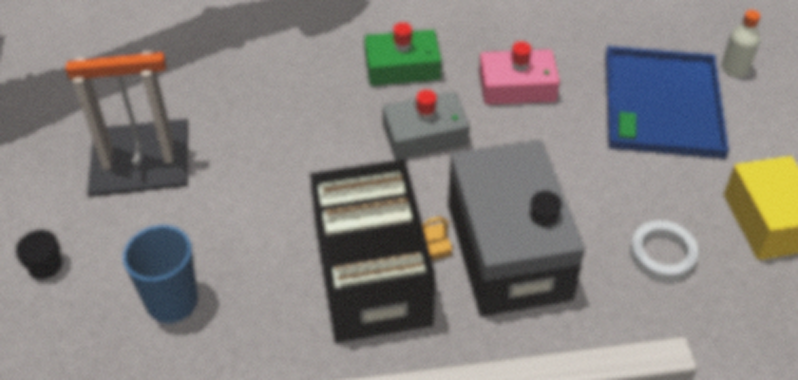

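Run:
```python
from h import *
for cam in ("top","scene"):
    z=np.load(cam+"0.npz");p,W=z["p"],z["W"]
    hsv=cv2.cvtColor(p,cv2.COLOR_BGR2HSV)
    x,y,Z=W[...,0],W[...,1],W[...,2]
    def reg(x0,x1,y0,y1,z0,z1): return (x>x0)&(x<x1)&(y>y0)&(y<y1)&(Z>z0)&(Z<z1)
    def rect(m,name,h=None):
        w=W[m]; 
        if len(w)<5: print(cam,name,"few",len(w)); return
        (c,s,a)=cv2.minAreaRect(w[:,:2].astype(np.float32)*1000)
        print(cam,name,len(w),"rect c",np.round(c,1),"s",np.round(s,1),"a",round(a,1),"z",np.round(np.percentile(w[:,2]*1000,[5,50,95]),1), "mean",np.round(w.mean(0)*1000,1))
    # table z
    m=reg(.5,.58,-.3,-.1,-.02,.02); print(cam,"table",np.nanmedian(Z[m]))
    m=reg(.4,.53,-.42,-.26,.155,.2)&(hsv[...,0]<18)&(hsv[...,1]>140); rect(m,"handle")
    w=W[m][:,:2]; 
    if len(w): u=np.linalg.svd(w-w.mean(0))[2][0]; print("  axis",np.round(u,3))
    red=((hsv[...,0]<8)|(hsv[...,0]>172))&(hsv[...,1]>150)
    rect(reg(.44,.5,-.02,.06,.068,.1)&red,"knobtop"); rect(reg(.44,.5,-.02,.06,.05,.1)&red,"knoball")
    rect(reg(.4,.54,-.06,.09,.034,.047),"switchbox")
    rect(reg(.35,.56,.24,.45,.0,.03)&(hsv[...,0]>100)&(hsv[...,0]<130)&(hsv[...,1]>120),"tray")
    rect(reg(.57,.77,.02,.16,.09,.108),"lidbox"); rect(reg(.57,.77,-.14,-.015,.09,.108),"cardsbox")
    yel=(hsv[...,0]>15)&(hsv[...,0]<32)&(hsv[...,1]>120)
    rect(reg(.6,.72,-.03,.03,.002,.07)&yel,"weight"); rect(reg(.6,.72,-.03,.03,.008,.022)&yel,"wblock"); rect(reg(.6,.72,-.03,.03,.03,.07)&yel,"warch")
    rect(reg(.38,.54,-.43,-.26,.005,.017),"standbase")
    rect(reg(.38,.54,-.43,-.26,.1,.19)&(hsv[...,1]<90),"uprights")
    rect(reg(.38,.54,-.37,-.31,.025,.1),"foot?")
```

```text
top table 0.00014628758661672236
top handle 271 rect c [ 463.5 -339.2] s [ 15.2 109.1] a 1.2 z [169.9 174.4 177.6] mean [ 463.7 -337.3  174. ]
  axis [ 0.003 -1.   ]
top knobtop 69 rect c [471.1  19.9] s [21.3 23.6] a 0.8 z [70.  73.7 77.9] mean [470.8  20.   73.9]
top knoball 69 rect c [471.1  19.9] s [21.3 23.6] a 0.8 z [70.  73.7 77.9] mean [470.8  20.   73.9]
top switchbox 816 rect c [470.3  19.5] s [65.9 99.9] a 7.5 z [36.  39.9 43.3] mean [469.9  19.3  39.8]
top tray 3322 rect c [457.2 344.4] s [151.6 178.2] a 75.4 z [ 1.6  5.6 18.1] mean [455.  349.6   6.8]
top lidbox 2392 rect c [664.1  88.1] s [161.5 110. ] a 2.8 z [ 96.2  99.9 103.5] mean [661.   86.3  99.9]
top cardsbox 768 rect c [674.4 -73.5] s [161.7 110.3] a 3.3 z [ 90.3  95.7 102.7] mean [674.4 -74.5  95.9]
top weight 172 rect c [647.    3.1] s [42.9 33.9] a 7.5 z [11.4 16.4 51.8] mean [644.3   3.2  20.7]
top wblock 139 rect c [645.6   2.6] s [40.  33.6] a 8.3 z [11.6 16.  19.8] mean [644.1   2.7  15.9]
top warch 25 rect c [644.7   2.5] s [ 4.7 30.7] a 8.1 z [36.9 51.  56.1] mean [644.4   3.   49.2]
top standbase 1246
[... 1049 characters left out ...]
.3 110.4] a 3.5 z [ 90.4  94.5 100.7] mean [681.4 -73.   95.1]
scene weight 198 rect c [649.5   4. ] s [42.7 29.2] a 10.8 z [ 9.8 14.8 42.8] mean [650.4   6.3  16.9]
scene wblock 171 rect c [649.   6.] s [42.4 26.4] a 7.9 z [10.5 14.5 17.6] mean [650.3   6.   14.4]
scene warch 16 rect c [648.9   3. ] s [ 4.1 27.6] a 8.5 z [32.  45.2 53.2] mean [648.5   4.9  44. ]
scene standbase 1415 rect c [ 465.3 -345.4] s [120.3 116.1] a 89.7 z [ 6.1  8.9 12.2] mean [ 473.2 -343.9    9.1]
scene uprights 407 rect c [ 465.4 -341.9] s [ 45.3 107.8] a 2.7 z [104.3 132.6 162.2] mean [ 474.3 -345.8  132.7]
scene foot? 119 rect c [ 487.9 -327.2] s [34.3 46.3] a 89.3 z [34.2 50.7 94.7] mean [ 478.6 -334.    57.5]
```

Run:
```python
from h import *
z=np.load("top0.npz");p=z["p"]
a=cv2.resize(p[225:285,415:505],None,fx=8,fy=8,interpolation=cv2.INTER_CUBIC); cv2.imwrite("pics/stand_t.png",a)
z=np.load("scene0.npz");p=z["p"]
a=cv2.resize(p[205:300,125:215],None,fx=6,fy=6,interpolation=cv2.INTER_CUBIC); cv2.imwrite("pics/stand_s.png",a)
```

```text
(no output)
```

View pics/stand_t.png

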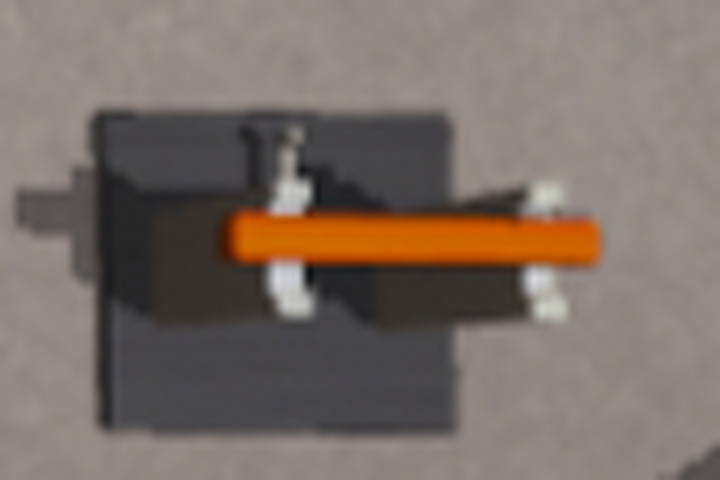

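View pics/stand_s.png

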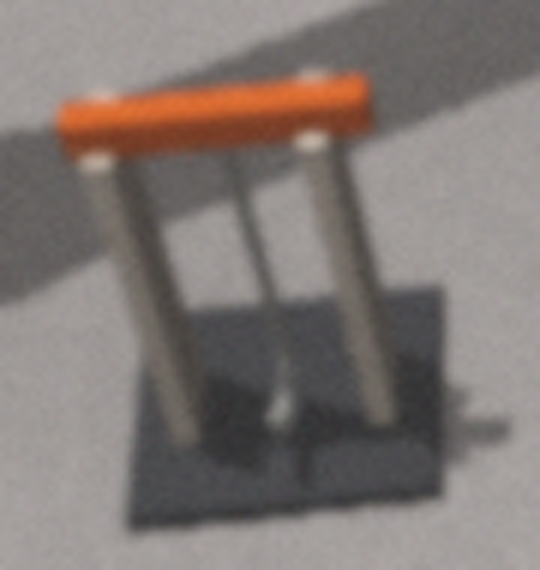

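```bash
cat >> h.py <<'E'
def pose():
    o=get_obs();q=o["tool_rot"];r=R.from_quat([q[1],q[2],q[3],q[0]]).as_matrix()
    yaw=np.degrees(np.arctan2(r[1,0],r[0,0]));return o,o["eef_pos"]*1000,yaw,r
def plan(target,yawt,n,nrot=None):
    """rows to world target mm, yaw target deg"""
    o,p,yaw,r=pose(); nrot=nrot or n
    d=(np.array(target)-p)/n; dy=(yawt-yaw)/nrot
    print("from",np.round(p,1),round(yaw,1),"f",np.round(o["contact_force"],1),"w",round(o["gripper_width"],3),"tilt",np.round(np.degrees(np.arccos(-r[2,2])),2),"t",o["t"])
    for k in range(n):
        c,s=np.cos(np.radians(yaw)),np.sin(np.radians(yaw))
        print(np.round([c*d[0]+s*d[1],s*d[0]-c*d[1],-d[2],-dy if k<nrot else 0],1).tolist())
        if k<nrot: yaw+=dy
E
python3 -c "
from h import *
plan([472,19,150],90,12,8)"
```

```text
from [ 292.3 -608.5  231.3] 25.7 f [0.8 0.4 0.2] w 1.0 tilt 0.0 t 0.85
[36.1, -40.6, 6.8, -8.0]
[41.5, -35.2, 6.8, -8.0]
[46.0, -29.0, 6.8, -8.0]
[49.6, -22.3, 6.8, -8.0]
[52.2, -15.2, 6.8, -8.0]
[53.8, -7.7, 6.8, -8.0]
[54.4, -0.1, 6.8, -8.0]
[53.9, 7.5, 6.8, -8.0]
[52.3, 15.0, 6.8, 0.0]
[52.3, 15.0, 6.8, 0.0]
[52.3, 15.0, 6.8, 0.0]
[52.3, 15.0, 6.8, 0.0]
```

Request:
{"op": "apply_moves", "data": {"increments": [85,36,-41,0,-8,85,42,-35,0,-8,85,46,-29,0,-8,85,50,-22,0,-8,85,52,-15,0,-8,85,54,-8,0,-8,85,54,0,0,-8,85,54,8,15,-8,85,52,15,15,0,85,52,15,15,0,85,52,15,15,0,85,30,8,15,0], "squeeze": 40}}

```text
t: 2.35
eef_pos: [0.4636, 0.0124, 0.1562]
tool_rot: [0.007, 0.698, 0.716, 0.001]
contact_force: [-0.2, -1.4, 0.6]
gripper_width: 0.995
```

```bash
python3 -c "
from h import *
plan([472,19,150],90,2,2)"
```

```text
from [463.6  12.4 156.2] 91.4 f [-0.2 -1.4  0.6] w 0.995 tilt 0.8 t 2.35
[3.2, 4.3, 3.1, 0.7]
[3.2, 4.2, 3.1, 0.7]
```

```bash
cat >> h.py <<'E'
def wcloud():
    o,pp,yaw,r=pose()
    p,d=read_camera("wrist");c=get_calibration("wrist");K=c["mtx"];T=c["T_tool_cam"]
    v,u=np.mgrid[0:480,0:640]
    a=(u-K[0,2])/K[0,0];b=(v-K[1,2])/K[1,1];th=np.hypot(a,b)+1e-9
    s=np.tan(np.minimum(th,1.5))/th
    X=np.stack([a*s*d,b*s*d,d,np.ones_like(d)],-1)
    M=np.eye(4);M[:3,:3]=r;M[:3,3]=pp/1000
    W=(X@(M@T).T)[...,:3];W[d==0]=np.nan
    return p,d,W
def rect(W,m,name):
    w=W[m];w=w[~np.isnan(w[:,0])]
    if len(w)<5: print(name,"few",len(w)); return
    (c,s,a)=cv2.minAreaRect(w[:,:2].astype(np.float32)*1000)
    print(name,len(w),"rect c",np.round(c,1),"s",np.round(s,1),"a",round(a,1),"z",np.round(np.percentile(w[:,2]*1000,[5,50,95]),1),"mean",np.round(w.mean(0)*1000,1))
def reg(W,x0,x1,y0,y1,z0,z1):
    x,y,Z=W[...,0],W[...,1],W[...,2];return (x>x0)&(x<x1)&(y>y0)&(y<y1)&(Z>z0)&(Z<z1)
def mask(p,h0,h1,smin=120):
    h=cv2.cvtColor(p,cv2.COLOR_BGR2HSV);H=h[...,0]
    return ((H>=h0)&(H<=h1) if h0<=h1 else (H>=h0)|(H<=h1))&(h[...,1]>smin)
E
python3 - <<'E'
from h import *
p,d,W=wcloud();cv2.imwrite("pics/w1.png",p)
rect(W,reg(W,.44,.51,-.02,.06,.07,.09)&mask(p,172,8),"knobtop")
rect(W,reg(W,.44,.51,-.02,.06,.05,.09)&mask(p,172,8),"knob")
rect(W,reg(W,.4,.54,-.06,.1,.03,.05),"sbox")
rect(W,reg(W,.57,.72,-.03,.04,.004,.07)&mask(p,15,32),"weight")
rect(W,reg(W,.57,.72,-.03,.04,.035,.07)&mask(p,15,32),"arch")
E
```

```text
knobtop 1207 rect c [471.1  21. ] s [24.6 24.4] a 0.9 z [72.9 74.4 75.4] mean [471.1  21.6  74.3]
knob 1374 rect c [471.1  21.3] s [24.6 25. ] a 0.9 z [62.6 74.3 75.4] mean [470.9  22.7  73. ]
sbox 10505 rect c [471.3  21.1] s [66.6 99.7] a 7.2 z [38.7 40.4 41.6] mean [470.7  25.2  40.3]
weight 1262 rect c [642.7 -11.9] s [ 54.5 137.6] a 68.2 z [ 9.2 16.7 53.5] mean [641.7  -1.   21.9]
arch 209 rect c [655.2  -1.2] s [117.1  36.9] a 3.6 z [39.2 51.9 55. ] mean [645.4   1.2  50.3]
```

View pics/w1.png

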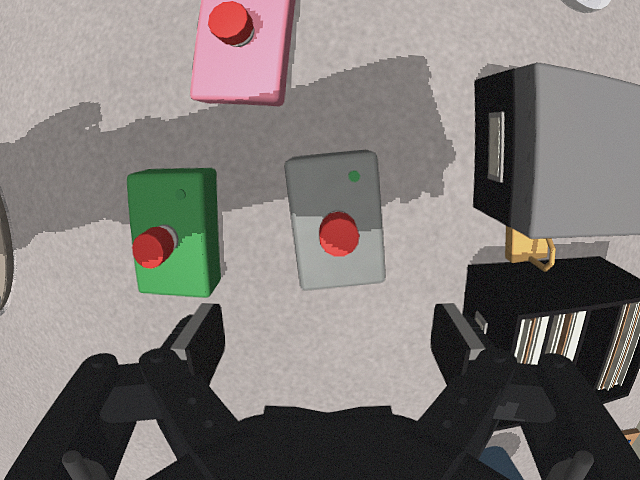

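Request:
{"op": "apply_moves", "data": {"increments": [85,4,4,10,1,60,4,3,35,0,60,0,0,35,0,60,0,0,15,0,60,0,0,0,0]}}

```text
t: 3.02
eef_pos: [0.4736, 0.025, 0.0586]
tool_rot: [0.007, 0.703, 0.712, 0.003]
contact_force: [-0.3, 0.2, 0.0]
gripper_width: 0.701
```

Run:
```python
from h import *
plan([471,21,49],90,2,2)
p,d,W=wcloud();cv2.imwrite("pics/w2.png",p)
rect(W,reg(W,.44,.51,-.02,.06,.07,.09)&mask(p,172,8),"knobtop")
```

```text
from [473.6  25.   58.6] 90.7 f [-0.3  0.2  0. ] w 0.701 tilt 0.84 t 3.025
[-2.0, -1.3, 4.8, 0.4]
[-2.0, -1.3, 4.8, 0.4]
knobtop 2900 rect c [472.3  21.2] s [25.8 61.7] a 88.8 z [72.1 74.3 75.3] mean [471.2  22.5  74.2]
```

View pics/w2.png

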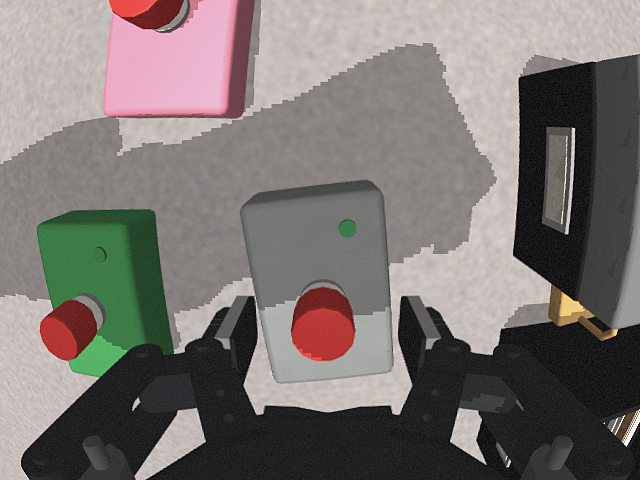

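Request:
{"op": "apply_moves", "data": {"increments": [60,-4,-2,6,0,60,0,0,3,0,0,0,0,0,0,0,0,0,0,0,0,0,0,0,0,0,0,0,0,0], "squeeze": 60}}

```text
t: 3.82
eef_pos: [0.4719, 0.02, 0.0524]
tool_rot: [0.008, 0.703, 0.711, 0.003]
contact_force: [0.2, 0.4, -2.9]
gripper_width: 0.28
```

Run:
```python
from h import *
plan([471,21,65],90,2,2)
```

```text
from [471.9  20.   52.4] 90.7 f [ 0.2  0.4 -2.9] w 0.28 tilt 1.0 t 3.825
[0.5, -0.5, -6.3, 0.3]
[0.5, -0.5, -6.3, 0.3]
```

Request:
{"op": "apply_moves", "data": {"increments": [0,0,0,-5,0,0,0,0,-5,0,0,0,0,-5,0,0,0,0,-4,0,0,0,0,-2,0,0,0,0,0,0]}}

```text
t: 4.58
eef_pos: [0.4716, 0.0201, 0.0705]
tool_rot: [0.006, 0.703, 0.711, 0.004]
contact_force: [1.6, 0.1, 1.4]
gripper_width: 0.276
```

Run:
```python
from h import *
plan([471,21,65],90,2,2)
p,d,W=wcloud();cv2.imwrite("pics/w3.png",p)
rect(W,reg(W,.44,.51,-.02,.06,.07,.11)&mask(p,172,8),"knobtop")
```

```text
from [471.6  20.1  70.5] 90.6 f [1.6 0.1 1.4] w 0.276 tilt 0.89 t 4.575
[0.4, -0.3, 2.8, 0.3]
[0.4, -0.3, 2.8, 0.3]
knobtop 3990 rect c [471.  21.] s [24.1 26.2] a 0.4 z [75.2 90.2 91.3] mean [471.1  24.3  87.8]
```

View pics/w3.png

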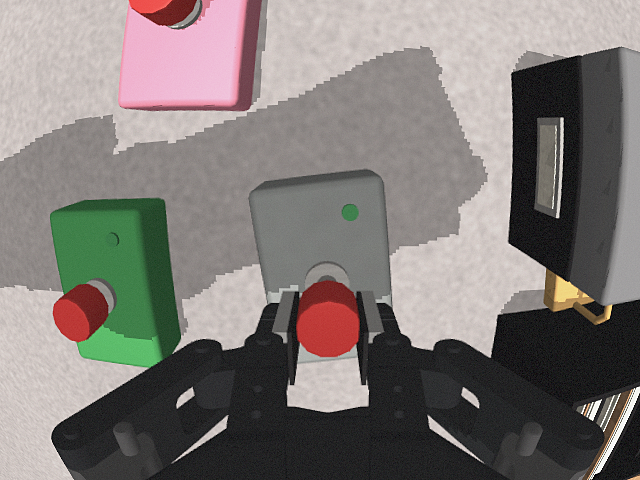

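Request:
{"op": "apply_moves", "data": {"increments": [70,0,0,0,0,70,0,0,0,0,70,0,0,-20,0,70,0,0,-50,0,70,-30,0,-50,0,70,-55,0,-30,0,70,-55,0,0,0,70,-55,0,0,0,70,-55,0,0,0,70,-55,0,0,0,70,-30,0,0,0,70,-10,0,0,0]}}

```text
t: 6.12
eef_pos: [0.4743, -0.3318, 0.2348]
tool_rot: [0.01, 0.7, 0.714, 0.004]
contact_force: [-0.4, 1.1, -0.5]
gripper_width: 0.818
```

Run:
```python
from h import *
plan([465,-340,220],90,2,2)
p,d,W=wcloud();cv2.imwrite("pics/w4.png",p)
m=reg(W,.43,.5,-.42,-.26,.165,.19)&mask(p,0,18,140)
rect(W,m,"handle top"); w=W[m][:,:2]; print(np.round(np.linalg.svd(w-w.mean(0),full_matrices=False)[2][0],3))
rect(W,reg(W,.4,.54,-.43,-.26,.16,.19)&~mask(p,0,18,140),"uprights")
p,d,W=cloud("top"); rect(W,reg(W,.44,.5,-.02,.06,.075,.12)&mask(p,172,8),"knobtop")
```

```text
from [ 474.3 -331.8  234.8] 91.1 f [-0.4  1.1 -0.5] w 0.818 tilt 1.28 t 6.125
[-4.0, -4.7, 7.4, 0.5]
[-4.1, -4.7, 7.4, 0.5]
handle top 3986 rect c [ 464.  -339.2] s [ 13.9 109.4] a 0.2 z [173.4 175.2 176.4] mean [ 464.1 -333.6  175.1]
[ 0.003 -1.   ]
uprights 765 rect c [ 461.1 -339.5] s [ 39.9 109.8] a 0.5 z [161.4 163.5 173.2] mean [ 461.2 -340.4  164.5]
knobtop 76 rect c [471.5  19.6] s [23.3 23.4] a 1.0 z [85.9 90.  93.4] mean [470.4  19.9  89.9]
```

View pics/w4.png

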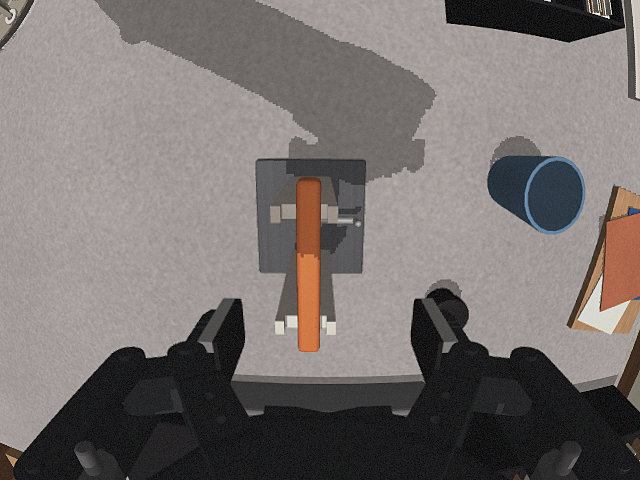

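```bash
cat >> h.py <<'E'
def plan2(target,yawt,n,Rr=None):
    o,p,yaw,r=pose(); d=r.T@(np.array(target)-p)
    print("pose",np.round(p,1),"yaw",round(yaw,1),"toolz",np.round(r[:,2],4),"f",np.round(o["contact_force"],1),"w_mm",round(o["gripper_width"]*85.4,1),"t",round(o["t"],2))
    print("total tool shift",np.round(d,1),"roll",round(yaw-yawt,1)," per row",np.round(d/n,1))
E
python3 - <<'E'
from h import *
plan2([464,-339,146],90,1)
E
```

```text
pose [ 474.6 -330.5  234.7] yaw 91.2 toolz [ 0.0209 -0.0077 -0.9998] f [ 0.4  0.3 -0.4] w_mm 69.9 t 6.22
total tool shift [ -7.6 -12.6  88.5] roll 1.2  per row [ -7.6 -12.6  88.5]
```

Request:
{"op": "apply_moves", "data": {"increments": [70,-4,-6,20,1,70,-4,-6,20,0,70,0,0,20,0,70,0,0,12,0,70,0,0,0,0]}}

```text
t: 6.85
eef_pos: [0.4671, -0.3288, 0.1624]
tool_rot: [0.01, 0.702, 0.712, 0.006]
contact_force: [-0.6, 0.0, -0.1]
gripper_width: 0.818
```

Run:
```python
from h import *
plan2([464,-339,146],90,1)
```

```text
pose [ 467.1 -328.8  162.4] yaw 90.9 toolz [ 0.0231 -0.0047 -0.9997] f [-0.6  0.  -0.1] w_mm 69.9 t 6.85
total tool shift [-10.1  -3.6  16.4] roll 0.9  per row [-10.1  -3.6  16.4]
```

Request:
{"op": "apply_moves", "data": {"increments": [70,-7,-2,8,0,70,-5,-2,7,0,70,-3,0,3,0,70,0,0,0,0]}}

```text
t: 7.35
eef_pos: [0.4646, -0.3453, 0.1449]
tool_rot: [0.011, 0.701, 0.713, 0.007]
contact_force: [1.2, 0.3, 0.3]
gripper_width: 0.821
```

Run:
```python
from h import *
plan2([464,-339,146],90,1)
p,d,W=wcloud();cv2.imwrite("pics/w5.png",p)
m=reg(W,.43,.5,-.42,-.26,.165,.19)&mask(p,0,18,140)
rect(W,m,"handle top")
```

```text
pose [ 464.6 -345.3  144.9] yaw 90.9 toolz [ 0.0254 -0.0063 -0.9997] f [1.2 0.3 0.3] w_mm 70.2 t 7.35
total tool shift [ 6.3 -0.5 -1.1] roll 0.9  per row [ 6.3 -0.5 -1.1]
handle top 9523 rect c [ 478.1 -331. ] s [41.9 93.2] a 0.3 z [173.4 175.3 176.3] mean [ 463.8 -323.5  175.1]
```

View pics/w5.png

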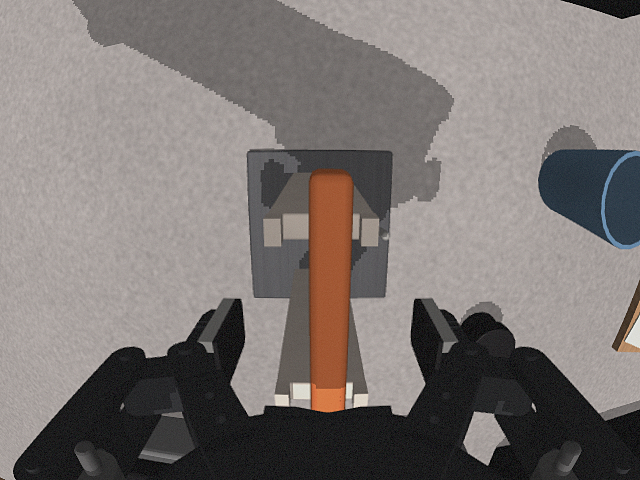

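Request:
{"op": "apply_moves", "data": {"increments": [60,5,0,0,1,40,1,0,0,0,10,0,0,0,0,10,0,0,0,0,10,0,0,0,0,10,0,0,0,0,10,0,0,0,0], "squeeze": 80}}

```text
t: 8.28
eef_pos: [0.4652, -0.3383, 0.1458]
tool_rot: [0.012, 0.708, 0.706, 0.007]
contact_force: [-0.5, 0.3, 0.8]
gripper_width: 0.149
```

Run:
```python
from h import *
plan2([464,-339,300],90,1)
```

```text
pose [ 465.2 -338.3  145.8] yaw 89.9 toolz [ 0.0265 -0.0067 -0.9996] f [-0.5  0.3  0.8] w_mm 12.7 t 8.28
total tool shift [  -1.7    2.9 -154.2] roll -0.1  per row [  -1.7    2.9 -154.2]
```

Request:
{"op": "apply_moves", "data": {"increments": [10,0,0,-10,0,10,0,0,-20,0,10,0,15,-15,0,10,0,30,-5,0,10,0,30,0,0,10,20,5,0,0,10,40,0,0,0,10,40,0,0,0]}}

```text
t: 9.28
eef_pos: [0.5441, -0.2388, 0.2016]
tool_rot: [0.012, 0.711, 0.704, 0.006]
contact_force: [0.2, 1.1, -1.2]
gripper_width: 0.15
```

Run:
```python
from h import *
plan2([535,0,195],94,1)
p,d=read_camera("top");cv2.imwrite("pics/t6.png",p[100:300,250:520])
```

```text
pose [ 544.1 -238.8  201.6] yaw 89.4 toolz [ 0.0258 -0.0083 -0.9996] f [ 0.2  1.1 -1.2] w_mm 12.8 t 9.28
total tool shift [238.8 -11.6   4.3] roll -4.6  per row [238.8 -11.6   4.3]
```

View pics/t6.png

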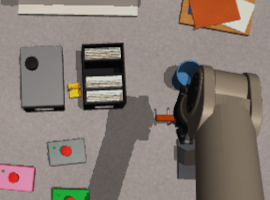

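Request:
{"op": "apply_moves", "data": {"increments": [10,35,-8,0,0,10,40,-4,0,-1,10,40,0,0,-1,10,40,0,0,-1,10,40,0,0,-1,10,25,0,0,-1,10,10,0,0,0,10,0,0,0,0,10,0,0,0,0]}}

```text
t: 10.45
eef_pos: [0.5188, 0.0074, 0.2021]
tool_rot: [0.011, 0.674, 0.738, 0.005]
contact_force: [0.4, -1.3, -1.5]
gripper_width: 0.153
```

Run:
```python
from h import *
plan2([535,0,195],94,1)
p,d,W=wcloud();cv2.imwrite("pics/w7.png",p)
rect(W,reg(W,.57,.72,-.03,.04,.004,.07)&mask(p,15,32),"weight")
rect(W,reg(W,.57,.72,-.03,.04,.01,.025)&mask(p,15,32),"block")
rect(W,reg(W,.57,.72,-.03,.04,.035,.07)&mask(p,15,32),"arch")
rect(W,reg(W,.5,.68,-.06,.06,.03,.15)&~mask(p,15,32,60)&~reg(W,.58,.7,-.2,-.02,0,.2)&~reg(W,.58,.7,.02,.2,0,.2),"foot?")
m=reg(W,.45,.65,-.1,.1,.17,.25)&mask(p,0,18,140); rect(W,m,"handle")
```

```text
pose [518.8   7.4 202.1] yaw 95.2 toolz [ 0.0234 -0.0078 -0.9997] f [ 0.4 -1.3 -1.5] w_mm 13.1 t 10.45
total tool shift [-8.8 15.3  7.5] roll 1.2  per row [-8.8 15.3  7.5]
weight 685 rect c [630.8  10.4] s [80.9 61.3] a 3.1 z [ 9.5 17.  53.7] mean [642.4  -0.8  26. ]
block 418 rect c [646.3  -2.5] s [40.3 34.1] a 4.3 z [12.7 16.4 18.2] mean [642.6  -3.3  16.3]
arch 201 rect c [622.2   9.9] s [63.7 61.3] a 3.1 z [38.3 50.2 54.7] mean [644.3   5.4  49. ]
foot? 2112 rect c [590.   13.2] s [180.   75.4] a 0.0 z [ 35.5  70.5 100.9] mean [611.9  -9.3  69.3]
handle 8502 rect c [516.8  17.8] s [14.3 86.4] a 4.7 z [229.6 231.6 232.6] mean [516.1  25.1 231.3]
```

View pics/w7.png

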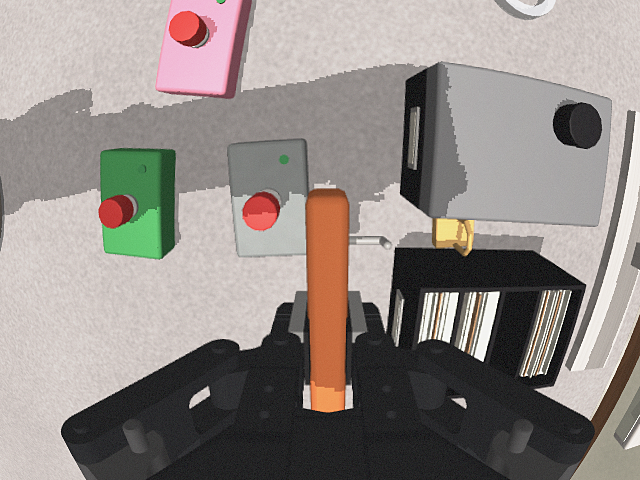

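Run:
```python
from h import *
plan2([535,0,195],94,1)
p,d,W=wcloud();np.savez("w8.npz",p=p,d=d,W=W)
c=cv2.resize(p[190:290,330:490],None,fx=5,fy=5,interpolation=cv2.INTER_NEAREST);cv2.imwrite("pics/w8.png",c)
for nm,m in (("lid edge",reg(W,.6,.74,.0,.06,.095,.105)),("card edge",reg(W,.6,.74,-.06,.02,.095,.105))):
    for x in (.61,.63,.65,.67,.69):
        w=W[m&(abs(W[...,0]-x)<.008)]
        if len(w): print(nm,x,np.round([w[:,1].min()*1e3,w[:,1].max()*1e3,len(w)],1))
ye=mask(p,15,32)
for z0,z1 in ((.01,.022),(.022,.04),(.04,.048),(.048,.06)):
    w=W[reg(W,.61,.68,-.03,.04,z0,z1)&ye]
    if len(w): print(z0,len(w),"x",np.round(np.percentile(w[:,0],[2,50,98])*1e3,1),"y",np.round(np.percentile(w[:,1],[2,50,98])*1e3,1))
# foot: px window
sub=np.zeros(d.shape,bool);sub[225:255,340:402]=True
w=W[sub&(W[...,2]>.075)&(W[...,2]<.13)];print("foot",len(w),np.round(np.percentile(w,[2,50,98],axis=0)*1e3,1))
for x in range(530,580,8):
    a=w[abs(w[:,0]*1e3-x)<4]
    if len(a): print(x,len(a),np.round(a.mean(0)*1e3,1))
```

```text
pose [518.8   7.3 202.1] yaw 95.2 toolz [ 0.0234 -0.0077 -0.9997] f [ 0.1  0.9 -0.9] w_mm 12.8 t 10.5
total tool shift [-8.7 15.3  7.5] roll 1.2  per row [-8.7 15.3  7.5]
lid edge 0.61 [ 30.6  59.9 841. ]
lid edge 0.63 [ 31.7  59.9 732. ]
lid edge 0.65 [ 32.  60. 654.]
lid edge 0.67 [ 34.3  60.  558. ]
lid edge 0.69 [ 35.  60. 493.]
card edge 0.61 [-56.7 -20.6 177. ]
card edge 0.63 [-24.8 -19.4 155. ]
card edge 0.65 [-58.7 -17.9 165. ]
card edge 0.67 [-22.3 -17.7 119. ]
card edge 0.69 [-21.9 -16.2 111. ]
0.01 413 x [625.6 643.8 660.7] y [-13.6  -5.8  13.8]
0.022 51 x [642.1 646.6 648.8] y [-12.7  -9.4  17.7]
0.04 64 x [642.1 644.4 648.8] y [-12.4  16.1  19.7]
0.048 123 x [642.8 645.1 649.2] y [-8.8  5.8 15.8]
foot 365 [[536.8   5.   92.2]
 [551.5   9.3  95.1]
 [562.9  12.2 107.4]]
538 77 [539.    7.8  94.4]
546 89 [546.    8.7  94.7]
554 100 [554.3   9.4  95.1]
562 99 [560.5  10.3 103.5]
```

View pics/w8.png

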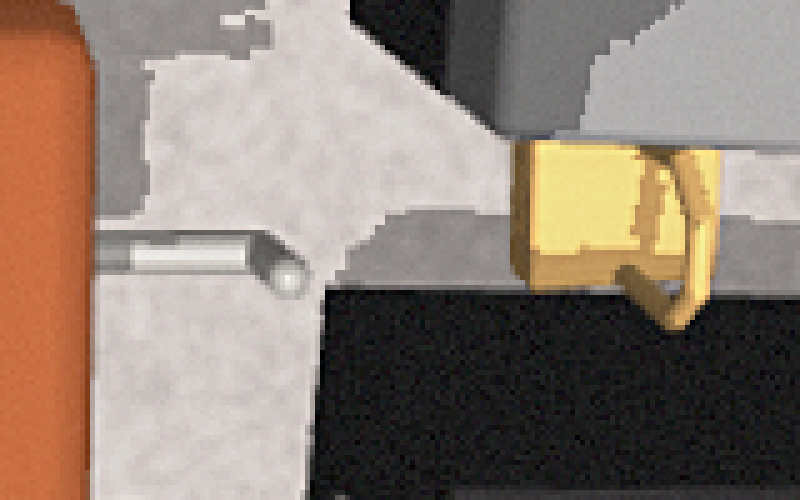

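Run:
```python
from h import *
plan2([559,3,137],94,4)
```

```text
pose [518.9   7.3 202. ] yaw 95.1 toolz [ 0.0234 -0.0076 -0.9997] f [-0.5  0.  -0.2] w_mm 12.7 t 10.55
total tool shift [-7.3 38.1 66. ] roll 1.1  per row [-1.8  9.5 16.5]
```

Request:
{"op": "apply_moves", "data": {"increments": [10,-1,9,16,1,10,-2,10,18,0,10,-2,10,16,0,10,-1,6,8,0,10,0,0,2,0,10,0,0,0,0]}}

```text
t: 11.3
eef_pos: [0.558, -0.0002, 0.137]
tool_rot: [0.011, 0.684, 0.729, 0.004]
contact_force: [-1.1, -0.3, -0.7]
gripper_width: 0.153
```

```bash
cat >> h.py <<'E'
def look(name):
    p,d,W=wcloud();cv2.imwrite("pics/%s.png"%name,p)
    o,pp,yaw,r=pose()
    ye=mask(p,15,32)
    for z0,z1 in ((.01,.022),(.04,.06)):
        w=W[reg(W,.6,.7,-.03,.04,z0,z1)&ye]
        if len(w): print("yellow",z0,len(w),"x",np.round(np.percentile(w[:,0],[2,50,98])*1e3,1),"y",np.round(np.percentile(w[:,1],[2,50,98])*1e3,1))
    m=reg(W,.3,.75,-.4,.6,pp[2]/1e3+.02,pp[2]/1e3+.04)&mask(p,0,18,140); rect(W,m,"handle")
    # predicted foot points in world from tool pose: handle centre 19mm behind TCP
    h=pp-19*r[:,2]; xh=r[:,1]; zh=r[:,2]
    for nm,a in (("rodbottom",0),("mid",20),("tip",40)): print(nm,np.round(h+130*zh+a*xh,1))
    return p,d,W
E
python3 - <<'E'
from h import *
plan2([559,3,137],94,4)
p,d,W=look("w9")
c=cv2.resize(p[180:360,300:540],None,fx=3.3,fy=3.3);cv2.imwrite("pics/w9c.png",c)
E
```

```text
pose [ 5.58e+02 -2.00e-01  1.37e+02] yaw 93.6 toolz [ 0.0212 -0.0084 -0.9997] f [-1.1 -0.3 -0.7] w_mm 13.0 t 11.3
total tool shift [3.1 1.2 0. ] roll -0.4  per row [0.8 0.3 0. ]
yellow 0.01 594 x [625.8 645.6 665.5] y [-13.9  -6.6  12.2]
yellow 0.04 278 x [641.5 645.  649. ] y [-11.9   8.4  18.9]
handle 8419 rect c [556.5  10.3] s [14.4 86.5] a 4.1 z [164.8 166.5 167.6] mean [555.9  17.2 166.4]
rodbottom [560.4  -1.2  26.3]
mid [5.804e+02 1.000e-01 2.670e+01]
tip [600.3   1.4  27.1]
```

View pics/w9c.png

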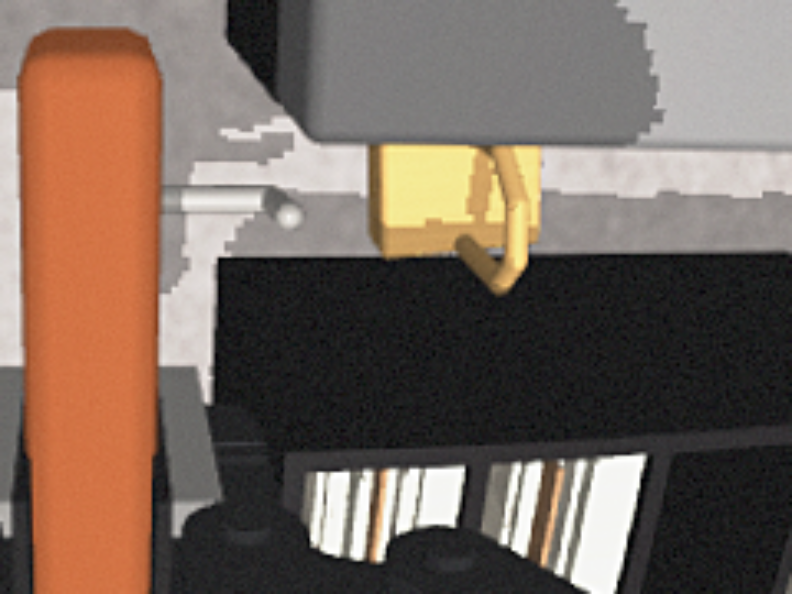

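Request:
{"op": "apply_moves", "data": {"increments": [10,0,10,0,0,10,0,15,0,0,10,0,15,0,0,10,0,2,0,0,10,0,0,0,0]}}

```text
t: 11.98
eef_pos: [0.6046, 0.003, 0.1403]
tool_rot: [0.012, 0.684, 0.729, 0.006]
contact_force: [-0.1, 0.8, -1.7]
gripper_width: 0.151
```

Run:
```python
from h import *
plan2([624,3,138],94,4)
p,d,W=look("w10")
c=cv2.resize(p[180:360,300:540],None,fx=3.3,fy=3.3);cv2.imwrite("pics/w10c.png",c)
```

```text
pose [604.6   3.  140.3] yaw 93.6 toolz [ 0.0259 -0.0084 -0.9996] f [-0.1  0.8 -1.7] w_mm 12.9 t 11.97
total tool shift [-1.2 19.3  2.8] roll -0.4  per row [-0.3  4.8  0.7]
yellow 0.01 717 x [626.2 638.8 666.1] y [-14.3  -4.8  11.7]
yellow 0.04 254 x [641.8 645.1 649.2] y [-11.8   9.1  18.3]
handle 8445 rect c [603.   13.2] s [14.5 86.7] a 4.2 z [167.8 169.7 170.8] mean [602.3  20.3 169.5]
rodbottom [607.4   2.   29.3]
mid [627.3   3.3  29.8]
tip [647.3   4.6  30.3]
```

View pics/w10c.png

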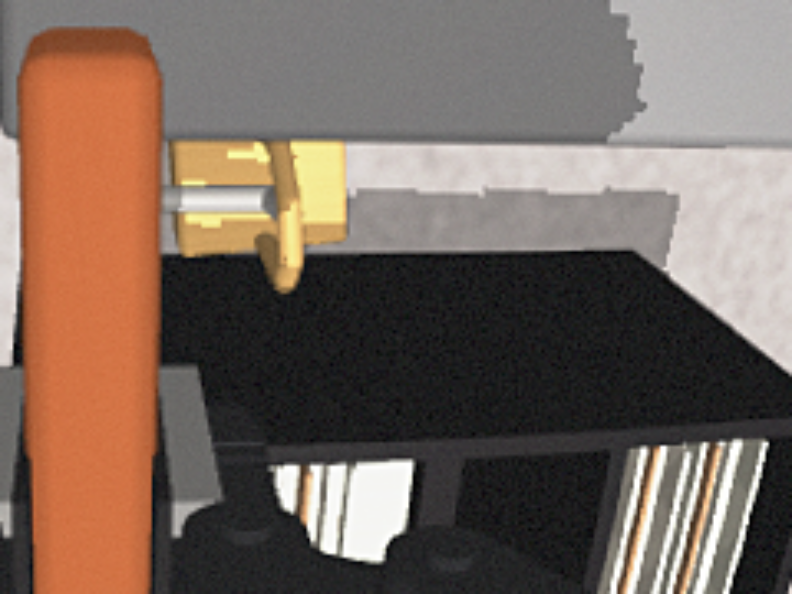

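Request:
{"op": "apply_moves", "data": {"increments": [10,0,1,3,0,10,0,7,1,0,10,0,8,1,0,10,0,3,0,0,10,0,0,0,0]}}

```text
t: 12.65
eef_pos: [0.6243, 0.0041, 0.1354]
tool_rot: [0.012, 0.684, 0.729, 0.006]
contact_force: [-0.4, 0.6, -1.1]
gripper_width: 0.149
```

Run:
```python
from h import *
plan2([624,3,138],94,4)
p,d,W=look("w11")
c=cv2.resize(p[180:360,300:540],None,fx=3.3,fy=3.3);cv2.imwrite("pics/w11c.png",c)
```

```text
pose [624.3   4.1 135.4] yaw 93.6 toolz [ 0.0255 -0.0087 -0.9996] f [-0.4  0.6 -1.1] w_mm 12.7 t 12.65
total tool shift [-1.1 -0.3 -2.6] roll -0.4  per row [-0.3 -0.1 -0.7]
yellow 0.01 379 x [643.4 655.6 666.8] y [-11.2   4.9  12.7]
yellow 0.04 316 x [642.1 645.3 649.5] y [-11.6   7.4  18.5]
handle 8457 rect c [622.8  14. ] s [14.4 87.3] a 4.1 z [162.8 164.8 165.9] mean [622.1  21.5 164.6]
rodbottom [627.    3.   24.4]
mid [646.9   4.3  24.9]
tip [666.9   5.5  25.4]
```

View pics/w11c.png

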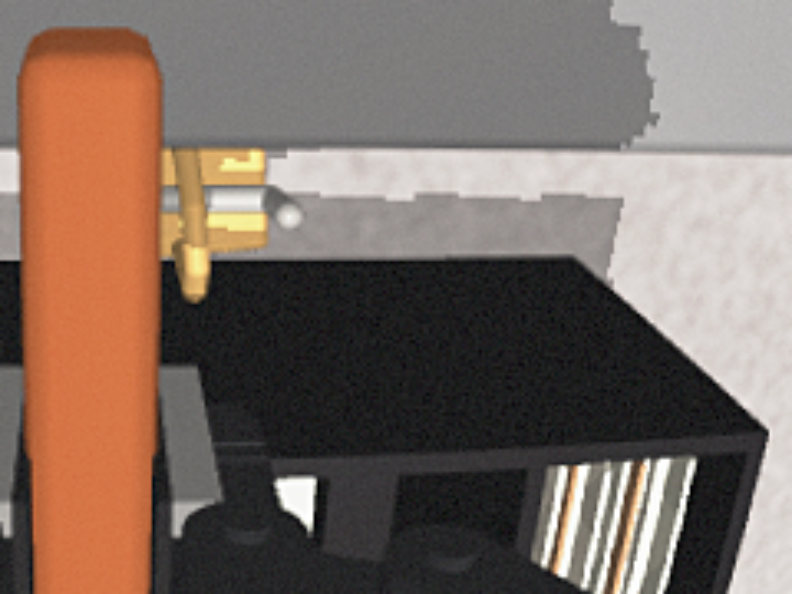

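Request:
{"op": "apply_moves", "data": {"increments": [10,0,0,-8,0,10,0,0,-7,0,10,0,0,-4,0,10,0,0,-4,0,10,0,0,-5,0,10,0,0,-8,0,10,0,0,-10,0,10,0,0,-4,0,10,0,0,0,0]}}

```text
t: 13.82
eef_pos: [0.6221, 0.0044, 0.1893]
tool_rot: [0.012, 0.684, 0.729, 0.005]
contact_force: [0.8, -0.3, -2.8]
gripper_width: 0.155
```

Run:
```python
from h import *
plan2([624,3,290],94,4)
p,d,W=look("w12")
c=cv2.resize(p[180:360,300:540],None,fx=3.3,fy=3.3);cv2.imwrite("pics/w12c.png",c)
```

```text
pose [622.1   4.4 189.3] yaw 93.6 toolz [ 0.0251 -0.0091 -0.9996] f [ 0.8 -0.3 -2.8] w_mm 13.3 t 13.82
total tool shift [  -2.6    4.2 -100.6] roll -0.4  per row [ -0.7   1.1 -25.2]
yellow 0.01 2 x [671.5 672.1 672.6] y [-18.  -17.8 -17.6]
yellow 0.04 513 x [642.6 653.5 664.7] y [-12.1  13.9  22.5]
handle 8499 rect c [620.7  15. ] s [14.7 86.4] a 3.9 z [216.8 218.7 219.7] mean [619.9  22.  218.5]
rodbottom [624.8   3.4  78.1]
mid [644.8   4.6  78.6]
tip [664.7   5.9  79.1]
```

View pics/w12c.png

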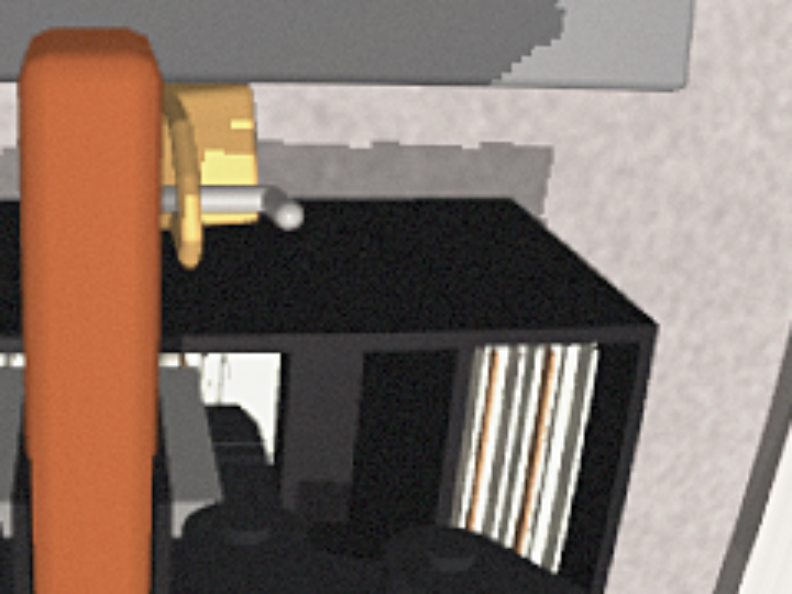

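Request:
{"op": "apply_moves", "data": {"increments": [10,0,0,-6,0,10,0,0,-12,0,10,0,0,-15,0,10,0,0,-16,0,10,0,0,-16,0,10,0,0,-16,0,10,0,0,-12,0,10,0,0,-6,0,10,0,0,0,0]}}

```text
t: 15.0
eef_pos: [0.6196, 0.0055, 0.2961]
tool_rot: [0.013, 0.684, 0.729, 0.006]
contact_force: [0.6, 0.4, -2.5]
gripper_width: 0.152
```

Run:
```python
from h import *
plan2([440,340,290],94,1)
p,d,W=look("w13")
c=cv2.resize(p[180:360,300:540],None,fx=3.3,fy=3.3);cv2.imwrite("pics/w13c.png",c)
```

```text
pose [619.6   5.5 296.1] yaw 93.6 toolz [ 0.0264 -0.009  -0.9996] f [ 0.6  0.4 -2.5] w_mm 13.0 t 15.0
total tool shift [ 345.2 -158.    -1.7] roll -0.4  per row [ 345.2 -158.    -1.7]
yellow 0.04 1 x [694.1 694.1 694.1] y [-16.8 -16.8 -16.8]
handle 8450 rect c [617.8  15.9] s [14.1 86.5] a 3.4 z [323.6 325.4 326.5] mean [617.4  23.  325.3]
rodbottom [622.3   4.5 184.7]
mid [642.3   5.8 185.2]
tip [662.2   7.  185.7]
```

View pics/w13c.png

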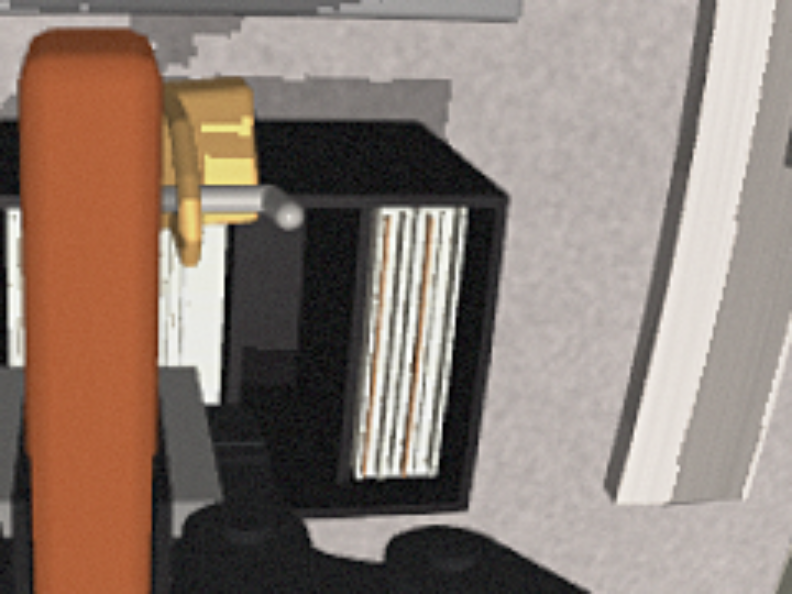

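Request:
{"op": "apply_moves", "data": {"increments": [10,7,-3,0,0,10,15,-7,0,0,10,22,-10,0,0,10,22,-10,0,0,10,22,-10,0,0,10,22,-10,0,0,10,22,-10,0,0,10,22,-10,0,0,10,22,-10,0,0,10,22,-10,0,0,10,20,-9,0,0,10,20,-9,0,0]}}

```text
t: 16.55
eef_pos: [0.4802, 0.2531, 0.2862]
tool_rot: [0.009, 0.68, 0.733, 0.002]
contact_force: [0.7, -0.5, -2.2]
gripper_width: 0.15
```

Run:
```python
from h import *
plan2([429,347,295],94,1)
```

```text
pose [480.2 253.1 286.2] yaw 94.2 toolz [ 0.0161 -0.0083 -0.9998] f [ 0.7 -0.5 -2.2] w_mm 12.8 t 16.55
total tool shift [ 97.3 -44.  -10.4] roll 0.2  per row [ 97.3 -44.  -10.4]
```

Request:
{"op": "apply_moves", "data": {"increments": [10,20,-9,0,0,10,18,-8,0,0,10,15,-7,0,0,10,12,-5,0,0,10,8,-4,0,0,10,5,-2,0,0,10,2,-1,0,0,10,0,0,0,0]}}

```text
t: 17.55
eef_pos: [0.4311, 0.3365, 0.2839]
tool_rot: [0.008, 0.678, 0.735, 0.001]
contact_force: [0.1, -0.7, -1.2]
gripper_width: 0.149
```

Run:
```python
from h import *
plan2([429,347,192],94,1)
p,d,W=look("w14")
rect(W,reg(W,.35,.56,.24,.45,-.01,.03)&mask(p,100,130),"tray")
rect(W,reg(W,.35,.56,.24,.45,.1,.25)&mask(p,15,32),"weight")
rect(W,reg(W,.35,.6,.2,.45,.0,.04)&mask(p,50,85),"eraser")
```

```text
pose [431.1 336.5 283.9] yaw 94.6 toolz [ 0.0143 -0.0091 -0.9999] f [ 0.1 -0.7 -1.2] w_mm 12.7 t 17.55
total tool shift [11.5 -2.5 91.7] roll 0.6  per row [11.5 -2.5 91.7]
handle 8459 rect c [429.8 347. ] s [14.8 86.3] a 5.2 z [311.5 313.3 314.4] mean [428.9 354.  313.2]
rodbottom [432.8 335.4 172.9]
mid [452.7 337.  173.2]
tip [472.7 338.6 173.4]
tray 15464 rect c [457.5 345.6] s [149.4 179.1] a 75.1 z [ 4.2  5.7 18.4] mean [456.3 359.9   7.2]
weight 1040 rect c [460.9 338.6] s [22.7 34.2] a 6.1 z [141.3 143.7 181.3] mean [458.9 342.6 153.4]
eraser 402 rect c [502.6 281. ] s [22.2 43.5] a 71.2 z [17.1 18.5 19.8] mean [504.3 277.9  18.4]
```

View pics/w14.png

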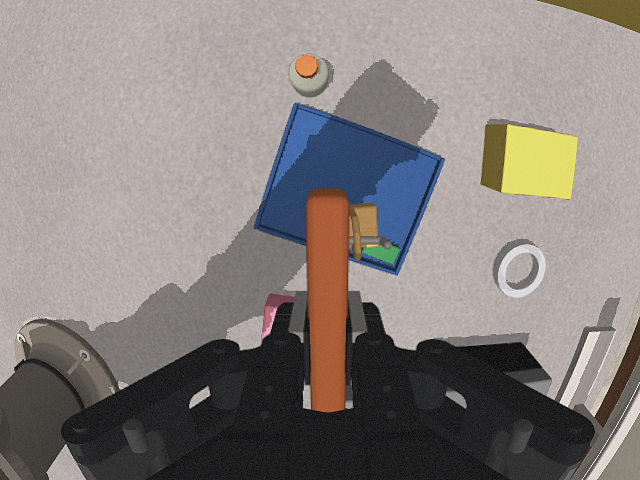

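Request:
{"op": "apply_moves", "data": {"increments": [10,3,0,8,0,10,4,0,15,0,10,2,0,18,0,10,0,0,18,0,10,0,0,16,0,10,0,0,12,0,10,0,0,7,0,10,0,0,3,0,10,0,0,0,0]}}

```text
t: 18.73
eef_pos: [0.4322, 0.3435, 0.1785]
tool_rot: [0.008, 0.679, 0.734, 0.0]
contact_force: [0.7, -0.6, -2.4]
gripper_width: 0.148
```

Run:
```python
from h import *
plan2([429,347,161],94,1)
p,d,W=look("w15")
rect(W,reg(W,.35,.56,.24,.45,.01,.25)&mask(p,15,32),"weight")
```

```text
pose [432.2 343.5 178.5] yaw 94.5 toolz [ 0.0123 -0.0108 -0.9999] f [ 0.7 -0.6 -2.4] w_mm 12.6 t 18.73
total tool shift [ 3.9 -3.1 17.4] roll 0.5  per row [ 3.9 -3.1 17.4]
handle 8446 rect c [430.5 353.8] s [14.1 86.6] a 4.2 z [206.  207.9 208.9] mean [430.  361.  207.7]
rodbottom [433.6 342.5  67.7]
mid [453.6 344.   67.9]
tip [473.5 345.6  68.1]
weight 1078 rect c [439.8 349.2] s [59.  76.8] a 48.6 z [36.  38.4 76.1] mean [459.2 349.6  51.4]
```

Request:
{"op": "apply_moves", "data": {"increments": [10,0,0,5,0,10,0,0,5,0,10,0,0,4,0,10,0,0,4,0,10,0,0,4,0,10,0,0,4,0,10,0,0,4,0,10,0,0,0,0]}}

```text
t: 19.77
eef_pos: [0.4335, 0.3441, 0.1479]
tool_rot: [0.008, 0.679, 0.734, 0.002]
contact_force: [0.3, -0.2, -0.6]
gripper_width: 0.15
```

Run:
```python
from h import *
plan2([432,343.5,141.5],94,1)
p,d,W=look("w16")
rect(W,reg(W,.42,.52,.3,.4,.01,.1)&mask(p,15,32),"weight")
c=cv2.resize(p[150:330,300:540],None,fx=3.3,fy=3.3);cv2.imwrite("pics/w16c.png",c)
```

```text
pose [433.5 344.1 147.9] yaw 94.5 toolz [ 0.0149 -0.0089 -0.9998] f [ 0.3 -0.2 -0.6] w_mm 12.8 t 19.77
total tool shift [-0.4 -1.6  6.4] roll 0.5  per row [-0.4 -1.6  6.4]
handle 8466 rect c [432.  354.5] s [14.6 86.4] a 4.9 z [175.5 177.4 178.4] mean [431.3 361.6 177.2]
rodbottom [435.3 343.3  37.1]
mid [455.2 344.8  37.4]
tip [475.2 346.4  37.7]
weight 1203 rect c [462.5 345.4] s [24.3 33.7] a 8.8 z [19.2 21.8 59.1] mean [460.9 348.7  31.1]
```

View pics/w16c.png

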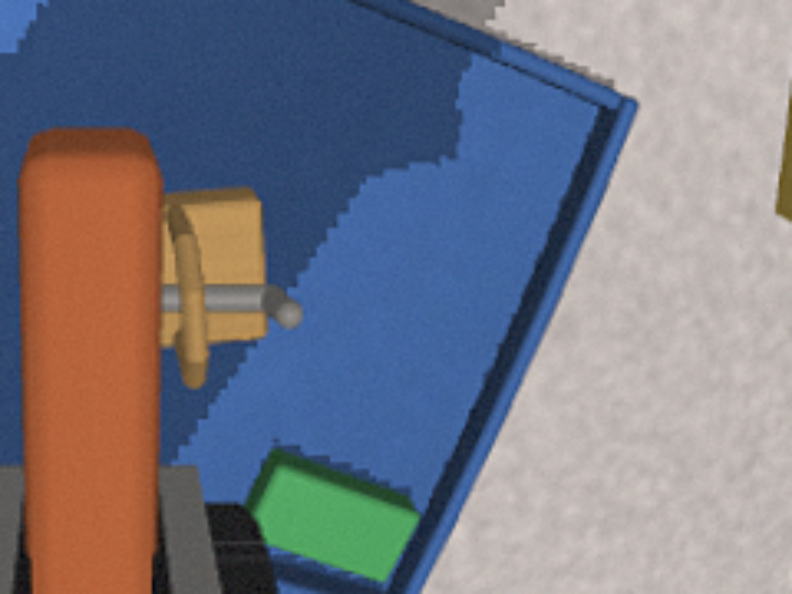

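Request:
{"op": "apply_moves", "data": {"increments": [10,0,0,4,0,10,0,0,2,0,10,0,-6,0,0,10,0,-8,0,0,10,0,0,0,0]}}

```text
t: 20.45
eef_pos: [0.4185, 0.3432, 0.1417]
tool_rot: [0.008, 0.679, 0.734, 0.002]
contact_force: [-0.5, 0.0, -1.7]
gripper_width: 0.153
```

Run:
```python
from h import *
plan2([360,343.5,141.5],94,1)
p,d,W=look("w17")
rect(W,reg(W,.42,.52,.3,.4,.01,.1)&mask(p,15,32),"weight")
rect(W,reg(W,.42,.52,.3,.4,.05,.1)&mask(p,15,32),"arch")
c=cv2.resize(p[150:330,300:540],None,fx=3.3,fy=3.3);cv2.imwrite("pics/w17c.png",c)
```

```text
pose [418.5 343.2 141.7] yaw 94.5 toolz [ 0.0154 -0.0084 -0.9998] f [-0.5  0.  -1.7] w_mm 13.1 t 20.45
total tool shift [  4.8 -58.3  -0.7] roll 0.5  per row [  4.8 -58.3  -0.7]
handle 8451 rect c [416.8 353.7] s [14.3 86.1] a 4.5 z [169.4 171.2 172.3] mean [416.3 360.7 171.1]
rodbottom [420.7 342.4  30.9]
mid [440.6 343.9  31.2]
tip [460.6 345.5  31.5]
weight 2039 rect c [454.9 344.3] s [39.2 33.9] a 9.1 z [18.1 21.6 58.9] mean [454.1 347.3  27.3]
arch 305 rect c [455.1 344. ] s [ 5.2 30.3] a 9.1 z [51.1 58.1 60.1] mean [454.3 346.3  56.8]
```

View pics/w17c.png

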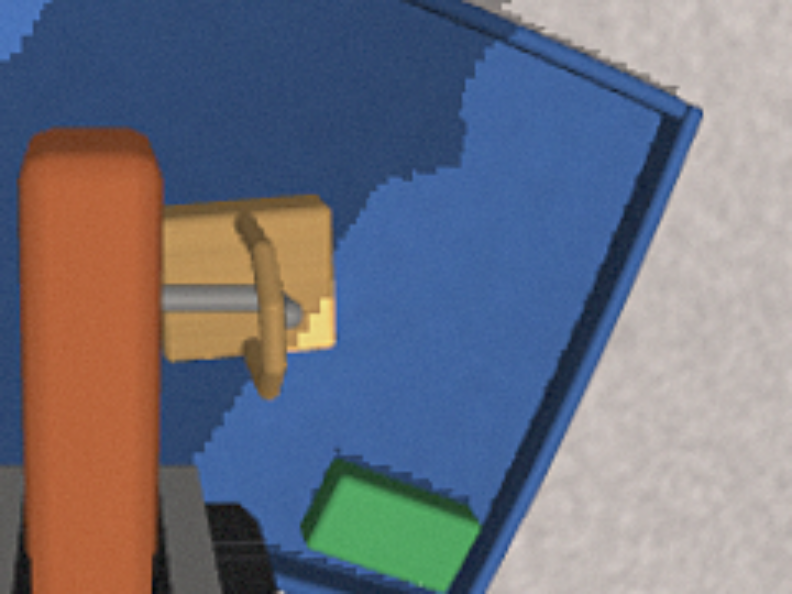

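Request:
{"op": "apply_moves", "data": {"increments": [10,0,-6,0,0,10,0,-10,0,0,10,0,-12,0,0,10,0,-12,0,0,10,0,-10,0,0,10,0,-5,-3,0,10,0,0,0,0]}}

```text
t: 21.38
eef_pos: [0.3597, 0.3388, 0.1445]
tool_rot: [0.009, 0.679, 0.734, 0.003]
contact_force: [0.1, 0.4, -0.9]
gripper_width: 0.153
```

Run:
```python
from h import *
plan2([360,343.5,300],94,1)
p,d,W=look("w18")
rect(W,reg(W,.42,.52,.3,.4,.01,.1)&mask(p,15,32),"weight")
rect(W,reg(W,.42,.52,.3,.4,.05,.1)&mask(p,15,32),"arch")
c=cv2.resize(p[150:330,300:540],None,fx=3.3,fy=3.3);cv2.imwrite("pics/w18c.png",c)
```

```text
pose [359.7 338.8 144.5] yaw 94.5 toolz [ 0.0163 -0.008  -0.9998] f [ 0.1  0.4 -0.9] w_mm 13.1 t 21.38
total tool shift [   3.2    3.1 -155.5] roll 0.5  per row [   3.2    3.1 -155.5]
handle 8415 rect c [358.3 348.9] s [14.8 87. ] a 4.3 z [172.2 174.  175. ] mean [357.4 356.2 173.8]
rodbottom [361.7 337.8  33.4]
mid [381.6 339.4  33.7]
tip [401.6 341.   34. ]
weight 1520 rect c [454.7 344.2] s [40.2 33.8] a 9.3 z [13.1 21.7 58.7] mean [452.8 345.9  28.4]
arch 259 rect c [455.  344.4] s [ 5.4 31.6] a 9.5 z [50.9 57.3 59.8] mean [454.  346.5  56.4]
```

View pics/w18c.png

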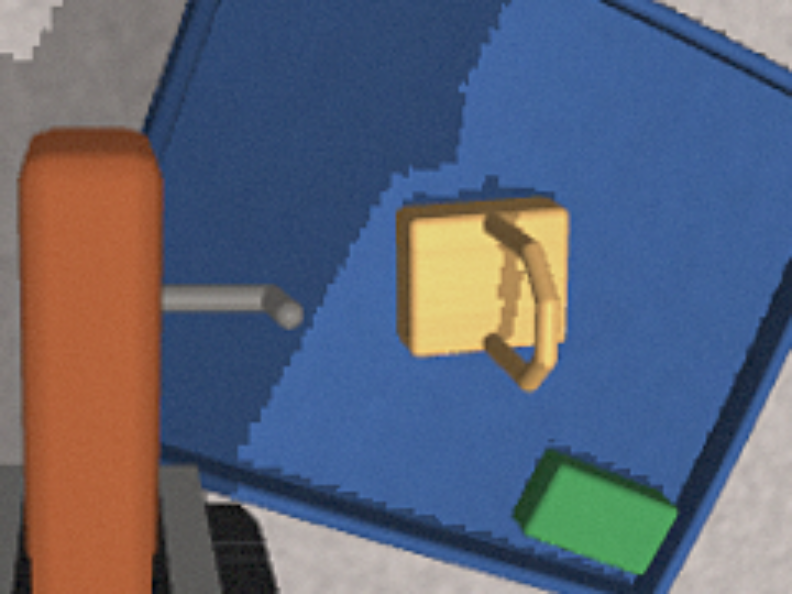

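Request:
{"op": "apply_moves", "data": {"increments": [10,0,0,-10,0,10,0,0,-25,0,10,0,0,-35,0,10,0,10,-35,0,10,-15,15,-30,0,10,-25,20,-15,0,10,-35,20,-5,0,10,-40,20,0,0,10,-40,20,0,1,10,-40,20,0,1,10,-40,10,0,1,10,-40,5,0,1]}}

```text
t: 22.92
eef_pos: [0.5221, 0.072, 0.3175]
tool_rot: [0.008, 0.703, 0.711, 0.008]
contact_force: [-0.3, -0.9, -1.0]
gripper_width: 0.15
```

Run:
```python
from h import *
plan2([462,-338.5,300],90,1)
```

```text
pose [522.1  72.  317.5] yaw 90.7 toolz [ 2.360e-02  1.000e-04 -9.997e-01] f [-0.3 -0.9 -1. ] w_mm 12.8 t 22.93
total tool shift [-409.7  -65.6   16. ] roll 0.7  per row [-409.7  -65.6   16. ]
```

Request:
{"op": "apply_moves", "data": {"increments": [10,-45,-4,0,0,10,-45,-6,0,0,10,-45,-7,0,0,10,-45,-8,0,0,10,-45,-8,0,0,10,-45,-8,0,0,10,-45,-8,0,0,10,-35,-6,5,0,10,-20,-4,5,0,10,-8,0,0,0,10,0,0,0,0,10,0,0,0,0]}}

```text
t: 24.42
eef_pos: [0.4669, -0.323, 0.3135]
tool_rot: [0.012, 0.705, 0.709, 0.012]
contact_force: [0.4, 0.2, -0.4]
gripper_width: 0.149
```

Run:
```python
from h import *
plan2([462,-338.5,300],90,1)
p,d,W=look("w20")
rect(W,reg(W,.4,.54,-.43,-.26,.155,.19),"uprights")
```

```text
pose [ 466.9 -323.   313.5] yaw 90.4 toolz [ 3.380e-02  8.000e-04 -9.994e-01] f [ 0.4  0.2 -0.4] w_mm 12.8 t 24.43
total tool shift [-15.5  -5.5  13.3] roll 0.4  per row [-15.5  -5.5  13.3]
handle 8449 rect c [ 471.1 -312.9] s [25.3 87.2] a 1.0 z [341.4 343.1 344.2] mean [ 465.5 -305.8  343. ]
rodbottom [ 470.8 -322.8  202.6]
mid [ 490.8 -322.7  203.3]
tip [ 510.7 -322.5  203.9]
uprights 288 rect c [ 447.2 -344.3] s [86.5 13.5] a 89.4 z [155.2 158.2 164.2] mean [ 446.6 -331.1  159.6]
```

View pics/w20.png

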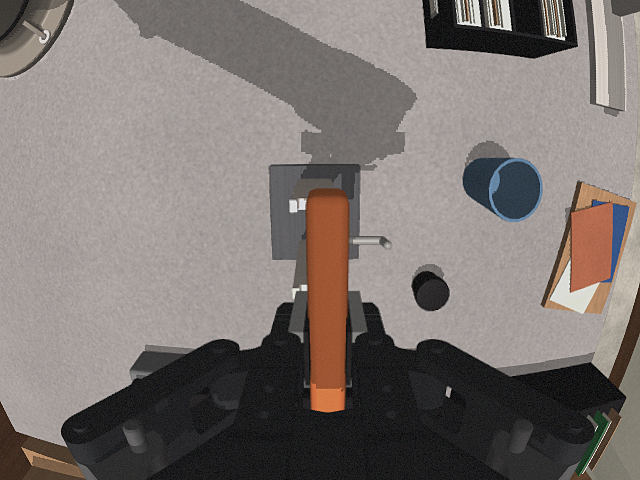

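Request:
{"op": "apply_moves", "data": {"increments": [10,-8,-4,0,0,10,-7,-4,10,0,10,-2,-2,20,0,10,0,0,25,0,10,0,0,15,0,10,0,0,5,0,10,0,0,0,0]}}

```text
t: 25.35
eef_pos: [0.4587, -0.3411, 0.2349]
tool_rot: [0.012, 0.704, 0.71, 0.012]
contact_force: [0.1, -0.0, -0.8]
gripper_width: 0.148
```

Run:
```python
from h import *
plan2([462,-338.5,165],90,1)
p,d,W=look("w21")
```

```text
pose [ 458.7 -341.1  234.9] yaw 90.5 toolz [ 3.390e-02  2.000e-04 -9.994e-01] f [ 0.1 -0.  -0.8] w_mm 12.6 t 25.35
total tool shift [ 2.6  1.  69.9] roll 0.5  per row [ 2.6  1.  69.9]
handle 8445 rect c [ 457.2 -331.2] s [14.  86.9] a 0.3 z [262.7 264.5 265.6] mean [ 457.2 -323.9  264.3]
rodbottom [ 462.7 -341.2  124.3]
mid [ 482.6 -341.   125. ]
tip [ 502.6 -340.8  125.6]
```

Request:
{"op": "apply_moves", "data": {"increments": [10,2,1,10,0,10,1,0,18,0,10,0,0,18,0,10,0,0,12,0,10,0,0,4,0,10,0,0,0,0]}}

```text
t: 26.15
eef_pos: [0.4644, -0.3384, 0.1731]
tool_rot: [0.015, 0.704, 0.71, 0.013]
contact_force: [0.0, 0.3, -0.9]
gripper_width: 0.15
```

Run:
```python
from h import *
plan2([462,-338.5,148],90,1)
p,d,W=look("w22")
rect(W,reg(W,.4,.54,-.32,-.26,.155,.18)&~mask(p,0,18,100),"upright+y")
c=cv2.resize(p[180:420,200:480],None,fx=2.8,fy=2.5);cv2.imwrite("pics/w22c.png",c)
```

```text
pose [ 464.4 -338.4  173.1] yaw 90.5 toolz [ 0.0393 -0.003  -0.9992] f [ 0.   0.3 -0.9] w_mm 12.8 t 26.15
total tool shift [ 0.  -3.4 25. ] roll 0.5  per row [ 0.  -3.4 25. ]
handle 8451 rect c [ 463.2 -328.5] s [14.9 87.2] a 0.1 z [200.9 202.7 203.8] mean [ 462.8 -321.1  202.5]
rodbottom [ 469.  -338.8   62.5]
mid [ 488.9 -338.6   63.2]
tip [ 508.9 -338.5   64. ]
upright+y 1137 rect c [ 460.9 -306.4] s [40.3 10.8] a 0.2 z [155.2 162.8 164.4] mean [ 458.8 -305.9  160.7]
```

View pics/w22c.png

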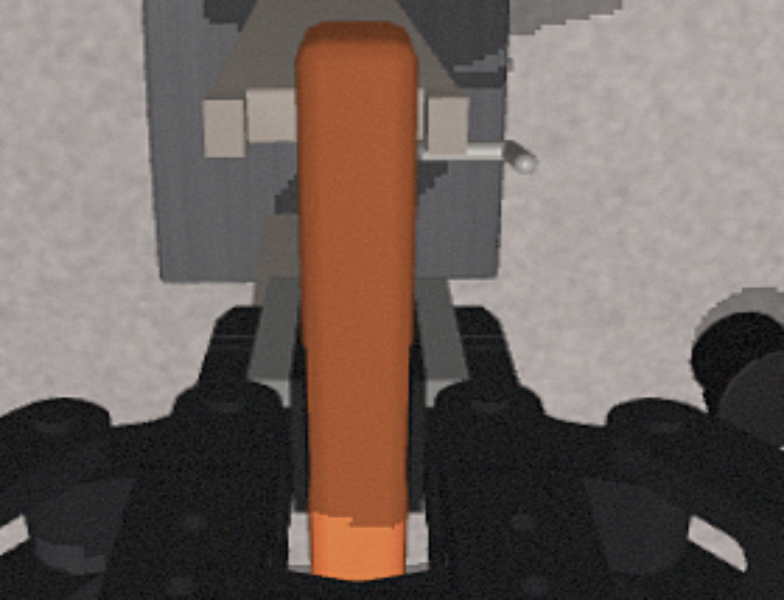

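Request:
{"op": "apply_moves", "data": {"increments": [10,-2,-3,6,0,10,-1,-1,6,0,10,0,0,4,0,10,0,0,3,0,10,0,0,2,0,10,0,0,0,0]}}

```text
t: 26.95
eef_pos: [0.4616, -0.3424, 0.1518]
tool_rot: [0.016, 0.704, 0.71, 0.013]
contact_force: [-0.4, -0.2, -1.4]
gripper_width: 0.149
```

Run:
```python
from h import *
plan2([461.5,-341,146],90,1)
p,d,W=look("w23")
rect(W,reg(W,.4,.54,-.32,-.26,.155,.18)&~mask(p,0,18,100),"upright+y")
```

```text
pose [ 461.6 -342.4  151.8] yaw 90.5 toolz [ 0.0412 -0.0043 -0.9991] f [-0.4 -0.2 -1.4] w_mm 12.7 t 26.95
total tool shift [ 1.4 -0.4  5.8] roll 0.5  per row [ 1.4 -0.4  5.8]
handle 8440 rect c [ 460.5 -332.1] s [15. 87.] a 0.1 z [179.5 181.3 182.4] mean [ 459.9 -325.1  181.2]
rodbottom [ 466.3 -342.9   41. ]
mid [ 486.3 -342.8   41.8]
tip [ 506.3 -342.6   42.6]
upright+y 1705 rect c [ 460.1 -301.2] s [41.3 25.7] a 9.4 z [155.2 162.7 164.7] mean [ 461.2 -305.6  160.9]
```

Request:
{"op": "apply_moves", "data": {"increments": [10,0,0,3,0,10,0,0,2,0,10,0,0,1,0,10,0,0,0,0]}}

```text
t: 27.5
eef_pos: [0.4623, -0.3425, 0.1459]
tool_rot: [0.017, 0.704, 0.71, 0.013]
contact_force: [-0.9, 0.2, -0.1]
gripper_width: 0.151
```

Run:
```python
from h import *
plan2([461.5,-341,146],90,1)
p,d,W=look("w24")
```

```text
pose [ 462.3 -342.5  145.9] yaw 90.5 toolz [ 0.042  -0.0048 -0.9991] f [-0.9  0.2 -0.1] w_mm 12.9 t 27.5
total tool shift [ 1.5 -0.8 -0.1] roll 0.5  per row [ 1.5 -0.8 -0.1]
handle 8437 rect c [ 461.1 -331.9] s [15.  86.3] a 0.7 z [173.7 175.4 176.5] mean [ 460.5 -325.2  175.3]
rodbottom [ 466.9 -343.    35. ]
mid [ 486.9 -342.9   35.9]
tip [ 506.9 -342.7   36.7]
```

Request:
{"op": "apply_moves", "data": {"increments": [20,0,0,0,0,30,0,0,0,0,60,0,0,0,0,60,0,0,0,0,60,0,0,0,0]}}

```text
t: 28.18
eef_pos: [0.4626, -0.3428, 0.1463]
tool_rot: [0.017, 0.704, 0.71, 0.013]
contact_force: [-0.6, 0.8, -0.6]
gripper_width: 0.701
```

Run:
```python
from h import *
plan2([461.5,-341,250],90,1)
p,d,W=look("w25")
```

```text
pose [ 462.6 -342.8  146.3] yaw 90.5 toolz [ 0.0429 -0.0054 -0.9991] f [-0.6  0.8 -0.6] w_mm 59.9 t 28.18
total tool shift [   1.2    3.3 -103.6] roll 0.5  per row [   1.2    3.3 -103.6]
handle 8528 rect c [ 455.1 -335.7] s [58.6 84.2] a 24.1 z [173.4 175.3 176.3] mean [ 461.  -325.5  175.1]
rodbottom [ 467.4 -343.4   35.4]
mid [ 487.4 -343.2   36.2]
tip [ 507.4 -343.    37.1]
```

View pics/w25.png

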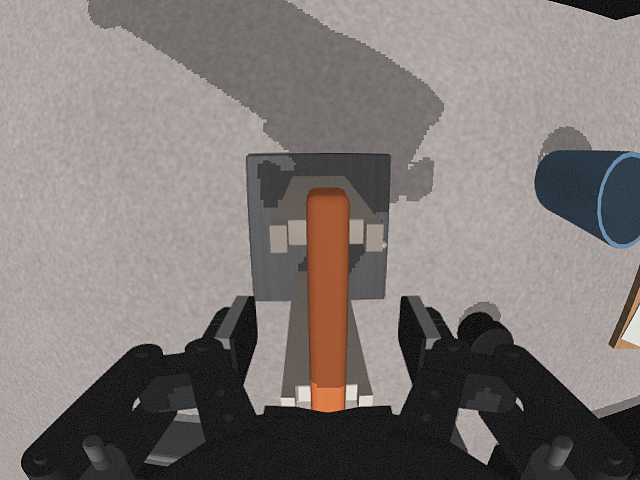

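Released and seated in the notches. Rise, check the hang, and go back to the knob.

Request:
{"op": "apply_moves", "data": {"increments": [60,0,0,-10,0,60,0,0,-30,0,60,0,0,-40,0,60,0,0,-30,0,60,30,0,0,0,60,50,0,0,0,60,50,0,0,0]}}

```text
t: 29.1
eef_pos: [0.4571, -0.2134, 0.2637]
tool_rot: [0.02, 0.707, 0.707, 0.014]
contact_force: [1.1, 0.3, 0.0]
gripper_width: 0.703
```

Run:
```python
from h import *
plan2([471,21,150],90,1)
p,d,W=cloud("top")
m=reg(W,.4,.53,-.42,-.26,.16,.2)&mask(p,0,18,140); rect(W,m,"handle")
rect(W,reg(W,.38,.54,-.43,-.26,.14,.19)&~mask(p,0,18,90),"uprights")
rect(W,reg(W,.44,.5,-.02,.06,.065,.12)&mask(p,172,8),"knobtop")
rect(W,reg(W,.42,.5,.31,.38,.008,.1)&mask(p,15,32),"weight")
cv2.imwrite("pics/t26.png",p)
```

```text
pose [ 457.1 -213.4  263.7] yaw 90.0 toolz [ 0.0475 -0.0088 -0.9988] f [1.1 0.3 0. ] w_mm 60.0 t 29.1
total tool shift [235.4   8.7 112.2] roll 0.0  per row [235.4   8.7 112.2]
handle few 0
uprights few 0
knobtop 75 rect c [471.4  19.6] s [23.3 23.3] a 1.2 z [85.9 90.2 94. ] mean [470.4  19.9  90.1]
weight 179 rect c [454.1 342.1] s [38.6 33.5] a 5.0 z [17.  21.3 56.9] mean [454.  341.4  25.4]
```

View pics/t26.png

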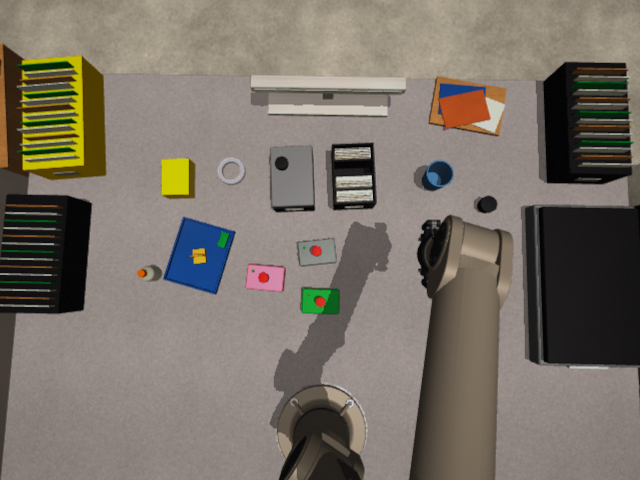

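Request:
{"op": "apply_moves", "data": {"increments": [0,50,3,15,0,0,50,2,25,0,0,50,2,25,0,0,45,2,25,0,0,20,0,10,0,0,8,0,0,0,0,0,0,0,0]}}

```text
t: 30.02
eef_pos: [0.473, 0.023, 0.1663]
tool_rot: [0.023, 0.703, 0.711, 0.017]
contact_force: [0.2, -1.0, 0.6]
gripper_width: 0.001
```

Run:
```python
from h import *
plan2([471,21,100],90,1)
p,d,W=cloud("top")
m=reg(W,.4,.53,-.42,-.26,.16,.2)&mask(p,0,18,140); rect(W,m,"handle")
rect(W,reg(W,.38,.54,-.43,-.26,.14,.19)&~mask(p,0,18,90),"uprights")
p,d,W=wcloud();cv2.imwrite("pics/w27.png",p)
rect(W,reg(W,.44,.51,-.02,.06,.06,.11)&mask(p,172,8),"knobtop")
p,d=read_camera("scene");a=cv2.resize(p[205:300,125:215],None,fx=6,fy=6,interpolation=cv2.INTER_CUBIC); cv2.imwrite("pics/stand_s2.png",a)
```

```text
pose [473.   23.  166.3] yaw 90.6 toolz [ 0.0579 -0.0083 -0.9983] f [ 0.2 -1.   0.6] w_mm 0.1 t 30.02
total tool shift [-1.4 -5.9 66.1] roll 0.6  per row [-1.4 -5.9 66.1]
handle 263 rect c [ 461.  -344.2] s [109.   14.1] a 89.1 z [170.3 174.7 178.2] mean [ 461.1 -341.   174.5]
uprights 140 rect c [ 460.6 -349. ] s [94.9 39. ] a 90.0 z [142.1 155.9 166.5] mean [ 459.6 -343.8  156.6]
knobtop 1446 rect c [471.3  21.3] s [25.4 24.5] a 89.4 z [77.5 90.2 91.4] mean [471.1  23.   88.8]
```

View pics/stand_s2.png

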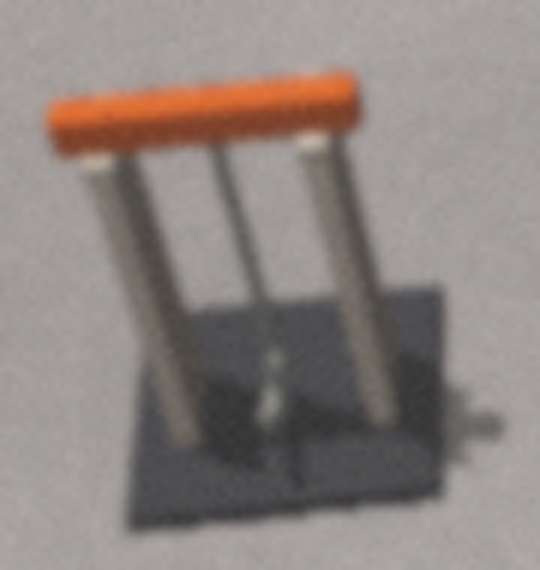

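View pics/w27.png

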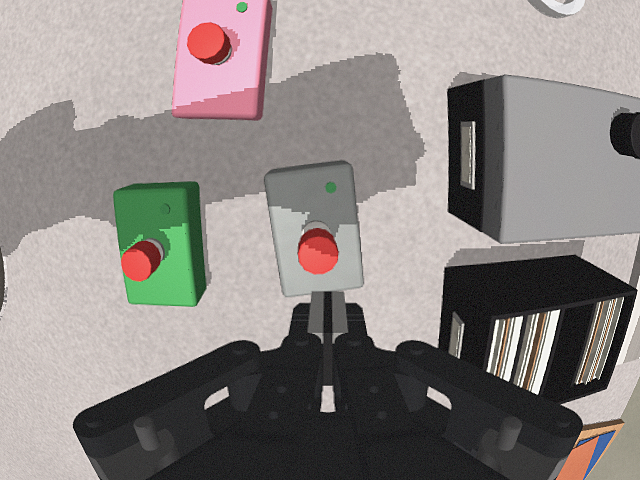

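Request:
{"op": "apply_moves", "data": {"increments": [0,-1,-3,20,0,0,-1,-3,25,0,0,0,0,15,0,0,0,0,5,0,0,0,0,0,0]}}

```text
t: 30.8
eef_pos: [0.4736, 0.0147, 0.1018]
tool_rot: [0.026, 0.707, 0.707, 0.019]
contact_force: [1.2, -0.0, -0.0]
gripper_width: 0.001
```

Run:
```python
from h import *
plan2([471,21,74],90,1)
```

```text
pose [473.6  14.7 101.8] yaw 90.0 toolz [ 0.0632 -0.0107 -0.9979] f [ 1.2 -0.  -0. ] w_mm 0.1 t 30.8
total tool shift [ 6.6 -4.3 27.5] roll 0.0  per row [ 6.6 -4.3 27.5]
```

Request:
{"op": "apply_moves", "data": {"increments": [0,4,-2,4,0,0,2,-1,4,0,0,0,0,4,0,0,0,0,4,0,0,0,0,4,0,0,0,0,4,0,0,0,0,3,0]}}

```text
t: 31.68
eef_pos: [0.4726, 0.0212, 0.0744]
tool_rot: [0.027, 0.706, 0.707, 0.019]
contact_force: [-2.3, 1.5, 3.2]
gripper_width: 0.001
```

Run:
```python
from h import *
plan2([471,21,74],90,1)
p,d,W=wcloud();cv2.imwrite("pics/w28.png",p)
rect(W,reg(W,.44,.51,-.02,.06,.06,.11)&mask(p,172,8),"knobtop")
```

```text
pose [472.6  21.2  74.4] yaw 90.0 toolz [ 0.0646 -0.011  -0.9978] f [-2.3  1.5  3.2] w_mm 0.1 t 31.68
total tool shift [-0.2 -1.6  0.3] roll 0.0  per row [-0.2 -1.6  0.3]
knobtop 1117 rect c [471.   28.5] s [24.9 10.9] a 2.3 z [61.1 72.2 75.1] mean [470.2  30.2  70.3]
```

View pics/w28.png

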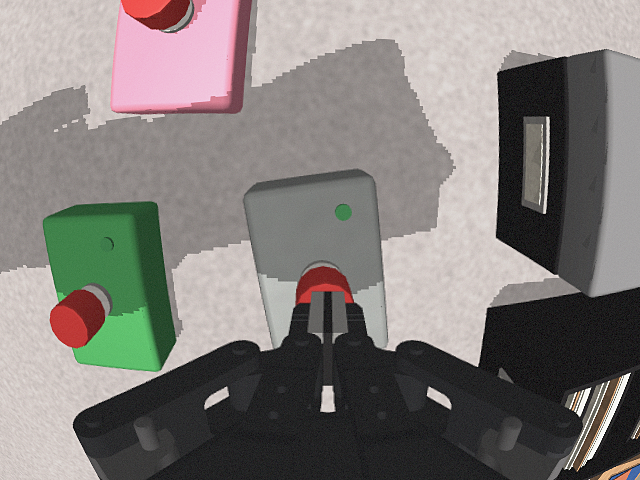

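Nearly home; press a bit further to the firm stop, dwell, then lift off.

Request:
{"op": "apply_moves", "data": {"increments": [0,0,0,2,0,0,0,0,2,0,0,0,0,1,0]}}

```text
t: 32.1
eef_pos: [0.4727, 0.0213, 0.0741]
tool_rot: [0.028, 0.707, 0.707, 0.017]
contact_force: [-7.6, -0.2, 17.7]
gripper_width: 0.001
```

Request:
{"op": "apply_moves", "data": {"increments": [0,0,0,0,0,0,0,0,-10,0,0,0,0,-30,0,0,0,0,-40,0,0,0,0,-40,0,0,0,-20,-20,0,0,0,0,0,0,0,0,0,0,0]}}

```text
t: 33.1
eef_pos: [0.4455, 0.0233, 0.219]
tool_rot: [0.03, 0.707, 0.707, 0.02]
contact_force: [0.1, -0.2, -0.1]
gripper_width: -0.003
```

Run:
```python
from h import *
plan2([471,21,200],90,1)
p,d,W=wcloud()
rect(W,reg(W,.44,.51,-.02,.06,.06,.11)&mask(p,172,8),"knobtop")
p,d,W=cloud("top");cv2.imwrite("pics/t29.png",p)
m=reg(W,.4,.53,-.42,-.26,.16,.2)&mask(p,0,18,140); rect(W,m,"handle")
rect(W,reg(W,.42,.5,.31,.38,.008,.1)&mask(p,15,32),"weight")
rect(W,reg(W,.42,.5,.31,.38,.035,.1)&mask(p,15,32),"arch")
rect(W,reg(W,.48,.54,.25,.32,.01,.04)&mask(p,50,85),"eraser")
rect(W,reg(W,.38,.54,-.37,-.31,.025,.1),"foot?")
p,d=read_camera("scene");cv2.imwrite("pics/s29.png",p)
```

```text
pose [445.5  23.3 219. ] yaw 90.0 toolz [ 0.0697 -0.0138 -0.9975] f [ 0.1 -0.2 -0.1] w_mm -0.3 t 33.1
total tool shift [-2.  24.1 20.8] roll -0.0  per row [-2.  24.1 20.8]
knobtop 826 rect c [471.   21.2] s [24.3 25.5] a 88.3 z [66.3 74.3 75.6] mean [470.5  22.2  73.5]
handle 266 rect c [ 461.1 -343.9] s [109.3  13.8] a 89.4 z [170.  174.7 178.3] mean [ 461.1 -340.8  174.5]
weight 179 rect c [454.4 342.1] s [38.9 33.1] a 8.9 z [17.7 21.6 56.8] mean [454.  341.4  25.4]
arch 23 rect c [454.2 342.1] s [ 3.9 32.5] a 10.1 z [43.3 55.5 61.1] mean [454.7 339.3  54. ]
eraser 113 rect c [500.4 279.1] s [20.7 40. ] a 73.6 z [14.1 18.3 22.3] mean [500.4 279.5  18.3]
foot? 24 rect c [ 481.1 -345.1] s [46.1  6.9] a 3.4 z [34.5 42.3 63.4] mean [ 489.7 -344.2   44.6]
```

View pics/s29.png

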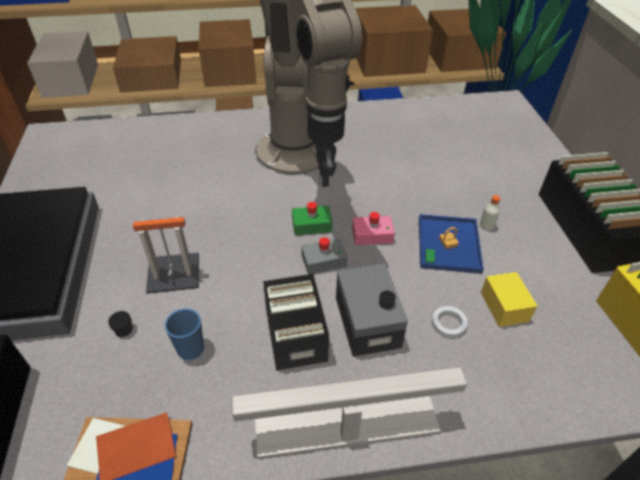

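The scene view shows the hook on its stand at (160,250), the weight upright in the tray at (450,237), the grey box's knob down at (324,243) and the arm clear. The knob top is at 74.3 mm, the same as at the start, so I am handing in.

```bash
python3 -c "
from station import *
print(hand_in())"
```

```text
the job is handed in; nothing more can be done
None
```

I did all five steps in order and handed the job in at about 33 s of the 72 s allowed. Handing in gives no verdict, so the results below come from my own camera checks.

- **Knob:** I pulled it up to its stop, where its top went from 74.3 to 90.2 mm, and it was still at 90.2 mm after the hook was hung back. I pushed it home last with the shut fingers at about 18 N, and its top is back at 74.3 mm, the same as at the start.
- **Weight:** I lifted it out on the hook's foot and stood it in the tray. It is upright, about 4 mm from the tray centre, with its block top about 21.6 mm above the table. The hook was pulled clear, and I saw no sign of the gripper touching the weight.
- **Hook:** It hangs in both notches with the gripper off it. The handle centre is at (461, −344) mm at the right height, a few millimetres from the rest point. It hangs about 5 mm along the bar from where it started.
- **Everything else:** The final picture shows nothing displaced. I measured only the eraser, which reads within about 6 mm of its first reading, and judged the rest by eye.

Two things did not come out cleanly:
- **Tool tilt:** The tool tilted step by step to about 4°, which the moves could not correct. It did not affect the result.
- **Stand's y position:** Camera readings for the stand's rest point in y differed by about 5 mm (−339.5 to −344.5). The hook is within the 16 mm limit for either.

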